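# Turn round a row of press mandrels from the storage rack to the press rack

## Task

Move the four steel press mandrels from the wooden rack into the empty metal rack, in reverse order: each rack has a small black knob at one end, and the mandrel that stands nearest the knob in the wooden rack goes into the well farthest from the knob of the metal rack, the next one into the next well, and so on, until the mandrel that stood farthest from the knob is nearest the other rack's knob. Never let a mandrel fall over, and leave every one standing upright on the bottom of its own well.

Things in the scene. Friction and masses are not known exactly. Their poses are not given: they have to be found in the camera images.
- wooden_rack: Wooden rack; at the start a mandrel stands in each of its four wells, in any order. Fixed to the bench. Plate 72 (x) by 242 (y) by 20 mm high; wells 52 mm across at x = 0, y = +90, +30, -30, -90 mm; rubber pad in each, its top at z = 14 mm. A black knob 22 mm across at y = +139 mm, top at z = 42 mm, marks the knob end. Origin: midway along the row, on the underside (bench height); z up.
- metal_rack: Bare aluminium rack, its four wells empty at the start. Fixed to the bench. Plate 72 (x) by 242 (y) by 20 mm high; wells 52 mm across at x = 0, y = +90, +30, -30, -90 mm; rubber pad in each, its top at z = 14 mm. A black knob 22 mm across at y = +139 mm, top at z = 42 mm, marks the knob end. Origin: midway along the row, on the underside (bench height); z up.
- mandrel_cone: Press mandrel with a pointed, cone-shaped head. Plain turned steel, loose, about 0.22 kg. Origin: centre of the underside of its foot; z up along its axis. Round foot 36 mm across, z = 0 to 9 mm; plain round neck 24 mm across, z = 10 to 48 mm (grip here); then the head: the neck goes on 10 mm and then tapers to a point; the whole is 76 mm high.
- mandrel_disc: Press mandrel with a flat disc head. Plain turned steel, loose, about 0.22 kg. Origin: centre of the underside of its foot; z up along its axis. Round foot 36 mm across, z = 0 to 9 mm; plain round neck 24 mm across, z = 10 to 48 mm (grip here); then the head: a flat disc 38 mm across and 10 mm thick; the whole is 58 mm high.
- mandrel_ball: Press mandrel with a ball head. Plain turned steel, loose, about 0.22 kg. Origin: centre of the underside of its foot; z up along its axis. Round foot 36 mm across, z = 0 to 9 mm; plain round neck 24 mm across, z = 10 to 48 mm (grip here); then the head: a ball 31 mm across; the whole is 76 mm high.
- mandrel_hex: Press mandrel with a hexagonal head. Plain turned steel, loose, about 0.22 kg. Origin: centre of the underside of its foot; z up along its axis. Round foot 36 mm across, z = 0 to 9 mm; plain round neck 24 mm across, z = 10 to 48 mm (grip here); then the head: a six-sided head 35 mm across its corners, 14 mm thick; the whole is 62 mm high.
- pad_cone: The black rubber pad, 50 mm across and 2 mm thick, fixed in that well of the wooden rack where the cone-headed mandrel stands at the start (it shows as a black ring round the foot). It never moves, so it still tells that mandrel's starting well later on. Origin: centre of its underside, z up.
- pad_disc: The black rubber pad, 50 mm across and 2 mm thick, fixed in that well of the wooden rack where the disc-headed mandrel stands at the start (it shows as a black ring round the foot). It never moves, so it still tells that mandrel's starting well later on. Origin: centre of its underside, z up.
- pad_ball: The black rubber pad, 50 mm across and 2 mm thick, fixed in that well of the wooden rack where the ball-headed mandrel stands at the start (it shows as a black ring round the foot). It never moves, so it still tells that mandrel's starting well later on. Origin: centre of its underside, z up.
- pad_hex: The black rubber pad, 50 mm across and 2 mm thick, fixed in that well of the wooden rack where the hex-headed mandrel stands at the start (it shows as a black ring round the foot). It never moves, so it still tells that mandrel's starting well later on. Origin: centre of its underside, z up.
Things that resemble listed ones, but are neither listed nor needed, are in the scene too. What is shaped like the mandrel_disc but red or turquoise is not meant.

How it is judged:
By the outcome, as a careful person would: the job done as asked, in the order asked, and still so for the second after the job is handed in, with the robot touching nothing.
It also fails if it takes over 128 s, if anything falls off the work surface, if the arm or the gripper's body presses on something with over 40 N, if the wrist force passes 120 N, or if a joint passes its speed limit or range.

## Robot

A 7-joint arm with a two-finger parallel gripper is mounted at the origin on a cart in front of the work surface, level with it; the furniture and walls round the work are solid. World frame = base frame: x ahead of the robot, y to its left, z up, the work surface at z = 0. Lengths are in mm, angles in rad, forces in N, time in s.
With the tool pointing down it reaches from about 400 to 875 mm from the base axis. Payload 4.4 kg.
Tool frame: the origin (TCP) lies at the very end of the fingers, on their centre line; the grasp point (between the pads) lies 19 mm behind it; z points along the fingers, x is the direction in which the jaws open and shut, and the axes are right-handed (so a half turn about z gives the same grasp; the last joint's range is limited). The gripper opens to 85 mm and grips with 20 to 120 N. Pads are 22 mm wide; open, the fingers measure 114 mm over their backs; the gripper's body (76 mm by 85 mm) begins 54 mm behind the grasp point. The pads swing forward as they close: fully open they stand 13 mm farther back than shut.
Start: joints at [-1.24, 0.628, 0.038, 1.517, -0.027, 0.996, -0.02], TCP at [251.183, 599.521, 231.313] pointing down, gripper open.
Joint ranges: [-3.06, 3.06], [-0.37, 2.12], [-1.25, 1.32], [0.18, 2.47], [-1.1, 4.24], [0.23, 1.98], [-2.94, 2.94]. Speed limits (rad/s): [2.57, 2.57, 3.14, 3.14, 3.14, 3.14, 3.14].

## Interface

Orientations are given as [roll, pitch, yaw] about the fixed x, y, z axes, in that order (R = Rz(yaw) Ry(pitch) Rx(roll)).
In Python, from cell import ctrl, get_image, job, models gives the robot as it stands.
- The arm moves only by the tool move_arm, never from a script. Its argument "moves" is a list that holds one entry, the list of rows, each a list of 6 numbers: the shift along the tool's x, y, z in m, then the turn, a rotation vector about the tool's x, y, z in rad. A call has 1 to 20 rows; each row is the pose to reach, as a shift and turn from the pose commanded when the call began, along the tool's axes at that moment; what a row does not reach only later rows make up. A row lasts 1/8 s, in which the tool goes at most 62.5 mm and 10.7 degrees, less where a joint would pass 70% of its speed; a pose out of reach is approached as far as the arm can. A call with a gripper value outside its range is refused whole. "jaw" is the opening, from 0 (shut) to 1 (fully open), set as the call begins (left out, the last holds). The fingers move at their own pace and stop on an object; the grip force is fixed at half the most. Time passes only in rows, so rows that repeat a pose let the fingers close. It gives the time, the measured TCP pose, the force and the opening at its end, in the units of the state.
- ctrl.read_state(): the state, without advancing time (a new reading comes with each control period).
- get_image(name): name is "side" or "top"; returns a dict with "color" (480x640x3 uint8, blue, green, red), "fov_y" (degrees; the focal length in pixels is half the picture's height over the tangent of half this angle, whatever the lens; pixels are square), "cx", "cy" (the principal point, pixels), "k1" (the pictures are not rectified: a ray, as slopes to the right and down, at radius r is drawn at 1 + k1 r^2 times it, then the intrinsics apply), "origin" and "orientation" of the camera in the world. Camera axes: x right, y up, looking along -z (the intrinsics and any distortion apply to the point x, -y, -z); pixel columns grow to the right and rows downward; lengths in mm; the calibration is good to about 2 mm. A picture is of the moment at which its call begins. There is no depth.
- job.finish_job(): hands the job in, once; it reports no verdict.
Trained networks look in the newest picture that a camera, given by its name, has taken for a name from the list of things; names that differ only in an ending like _2 or _b are one class to them, and where a whole thing is asked for, a point or a joint stands for the part that bears it (a point fixed in the world has none). Each returns a list of dicts, best first, with "score" (0 to 1); they miss things now and then, are a little off and sometimes report something else, mostly with a low value. They report only what shows in the picture. A call takes as long as a camera call. They do not tell look-alikes from the thing itself.
- models.cut_out(camera, thing): "pixels" (480x640 bool, what is visible of it) and "uv" ([column, row] in pixels, amid what is visible of it).
- models.place_of(camera, thing): "uv" ([column, row] in pixels: a listed point, or the origin of a listed thing).
The state is a dict: "clock": time; "qpos": joint angles; "qd": joint speeds; "tau": joint torques, N m; "eef_pos": TCP position; "tool_rot": TCP orientation; "force": force on the tool from outside, world axes, zero at the start; "torque": the same for the moment, N m; "width": finger opening in mm.
Only numpy, scipy, OpenCV 4.12 (cv2) and the standard library are available. Lean on these libraries where they do the work, as an engineer would, in place of code of your own. Each camera call takes 0.05 s, during which the arm holds its last target.

## Working session

There is one attempt and no reset: what is moved stays moved. The work goes in short steps, Python scripts to look and compute and a tool call to move; the robot and the scene stay as the last step left them, time stands still between calls to the robot, and variables do not carry over. Pictures are saved under pics/ and viewed, and the job is handed in when it is done.

Besides the shell and the picture viewer there is one more tool, called after "Call:" as a command line: name --argument value ..., lists and objects as JSON in quotes. move_arm: Moves the arm, as the interface text tells. Its arguments: {"type":"object","properties":{"moves":{"type":"array","items":{"type":"array","items":{"type":"array","items":{"type":"number"}}}},"jaw":{"type":"number"}},"required":["moves"]}

```bash
ls; mkdir -p pics; python3 - <<'E'
from cell import ctrl,get_image
import cv2
s=ctrl.read_state()
print(s)
for n in("side","top"):
    i=get_image(n); cv2.imwrite(f"pics/{n}0.png",i["color"]); print({k:v for k,v in i.items() if k!="color"})
E
```

```text
pics
{'clock': 0.0, 'qpos': array([-1.23980517,  0.62930396,  0.03842651,  1.51836827, -0.02697253,
        0.99629533, -0.02001106]), 'qd': array([ 0.0005498 , -0.00036852, -0.00038292,  0.00161828,  0.00154275,
       -0.00098489,  0.00102786]), 'tau': array([-1.58954090e-04, -5.63391924e+01,  1.22604501e+00, -1.93450785e+01,
        1.09485170e-02,  1.05195094e-02,  8.45144967e-06]), 'eef_pos': array([250.93202625, 598.93857373, 230.41605147]), 'tool_rot': array([3.14155634e+00, 1.85696588e-03, 1.17402151e+00]), 'force': array([ 0.09682512, -0.11123683,  0.0545188 ]), 'torque': array([-0.03220085, -0.05049148,  0.02989015]), 'width': 85.3988081740722}
{'fov_y': 51.978490763026905, 'cx': 318.6244296619826, 'cy': 218.75468387625605, 'k1': -0.011890758382979703, 'origin': array([385.98802372, 772.72152281, 684.88762851]), 'orientation': array([ 0.86045571, -0.020161  , -2.94610985])}
{'fov_y': 42.16205959532825, 'cx': 317.2377564872171, 'cy': 239.57993603201209, 'k1': -0.08500937460398397, 'origin': array([ 416.00713541,   27.45827562, 1510.48013495]), 'orientation': array([ 0.07332168, -0.01310835, -1.54823905])}
```

View pics/side0.png

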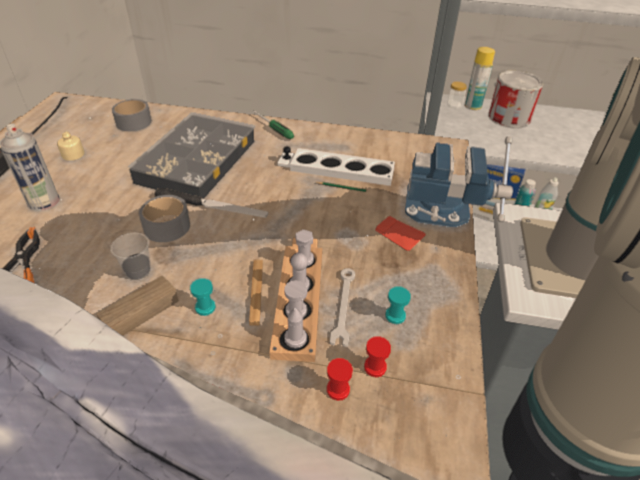

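View pics/top0.png

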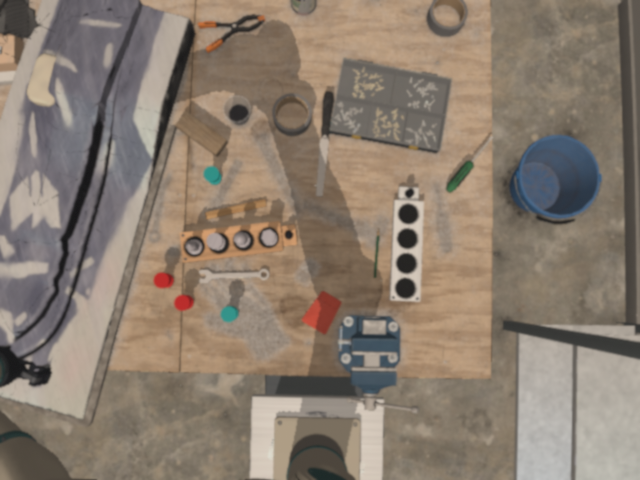

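```bash
cat > h.py <<'E'
import numpy as np, cv2
from scipy.spatial.transform import Rotation as R
from cell import ctrl,get_image,job,models
def K(i):
    f=240/np.tan(np.radians(i["fov_y"])/2); return f
def ray(i,uv):
    f=K(i); d=np.array([(uv[0]-i["cx"])/f,(uv[1]-i["cy"])/f])
    s=d.copy()
    for _ in range(20): s=d/(1+i["k1"]*(s@s))
    v=np.array([s[0],-s[1],-1.])
    return R.from_euler("xyz",i["orientation"]).apply(v)
def unproj(i,uv,z):
    v=ray(i,uv); o=i["origin"]; return o+v*(z-o[2])/v[2]
def proj(i,P):
    P=np.atleast_2d(P); c=R.from_euler("xyz",i["orientation"]).inv().apply(P-i["origin"])
    s=np.c_[c[:,0]/-c[:,2],-c[:,1]/-c[:,2]]; s=s*(1+i["k1"]*(s**2).sum(1))[:,None]
    return s*K(i)+[i["cx"],i["cy"]]
E
python3 - <<'E'
from h import *
im={n:get_image(n) for n in("side","top")}
for n in im:
    for t in ["wooden_rack","metal_rack","mandrel_cone","mandrel_disc","mandrel_ball","mandrel_hex","pad_cone","pad_disc","pad_ball","pad_hex"]:
        z=12 if "pad" in t else 14 if "mandrel" in t else 0
        for r in models.place_of(n,t)[:3]:
            print(n,t,round(r["score"],2),np.round(r["uv"],1),np.round(unproj(im[n],r["uv"],z)))
a=im["side"]["color"][220:370,230:420]; b=im["top"]["color"][195:280,165:310]; c=im["top"]["color"][175:310,370:440]
cv2.imwrite("pics/c1.png",cv2.resize(a,None,fx=4,fy=4,interpolation=3))
cv2.imwrite("pics/c2.png",cv2.resize(b,None,fx=5,fy=5,interpolation=3))
E
```

```text
side wooden_rack 0.74 [296.3 336.4] [505. 292.   0.]
side wooden_rack 0.72 [298.9 302.6] [517. 221.   0.]
side mandrel_cone 0.74 [294.8 338.3] [504. 306.  14.]
side mandrel_cone 0.48 [306.9 262.6] [521. 134.  14.]
side mandrel_disc 0.88 [204.4 309.9] [669. 282.  14.]
side mandrel_disc 0.86 [394.2 317.7] [348. 230.  14.]
side mandrel_disc 0.85 [297.9 312.3] [511. 253.  14.]
side mandrel_ball 0.57 [299.9 284.9] [522. 192.  14.]
side mandrel_hex 0.77 [303.4 257.8] [530. 123.  14.]
side pad_cone 0.65 [292.5 340.4] [507. 310.  12.]
side pad_disc 0.75 [298.  286.2] [525. 194.  12.]
side pad_disc 0.5 [297.7 313.8] [511. 255.  12.]
side pad_ball 0.56 [300.2 284.9] [522. 190.  12.]
side pad_hex 0.51 [304.1 261.5] [527. 131.  12.]
top metal_rack 0.79 [406.9 251.9] [ 502. -209.    0.]
top metal_rack 0.22 [266.6 238.9] [526. 133.   0.]
top mandrel_cone 0.69 [194.4 245. ] [506. 306.  14.]
top mandrel_disc 0.8 [186.5 296.6] [382. 321.  14.]
top mandrel_disc 0.75 [211.9 181.9] [661. 269.  14.]
top mandrel_disc 0.65 [166.4 278.7] [424. 371.  14.]
top mandrel_ball 0.49 [243.3 240. ] [521. 188.  14.]
top mandrel_hex 0.47 [270.1 238.8] [526. 124.  14.]
top mandrel_hex 0.38 [241.9 240.6] [520. 192.  14.]
top pad_cone 0.6 [195.2 246.8] [502. 304.  12.]
top pad_disc 0.69 [221.2 244.2] [510. 242.  12.]
top pad_ball 0.61 [194.4 244.9] [507. 306.  12.]
top pad_ball 0.55 [244.7 239.2] [523. 185.  12.]
top pad_ball 0.48 [198.3 248.9] [497. 297.  12.]
top pad_hex 0.47 [268.4 235.5] [534. 128.  12.]
```

View pics/c1.png

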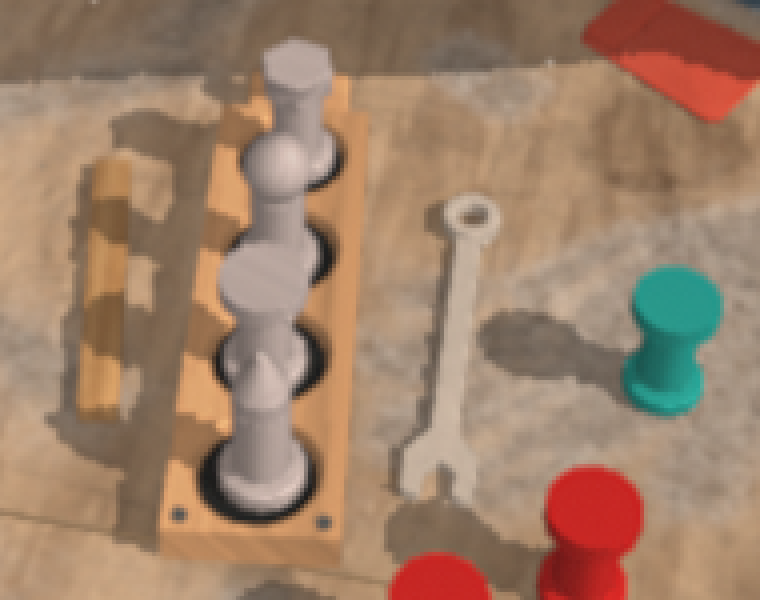

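View pics/c2.png

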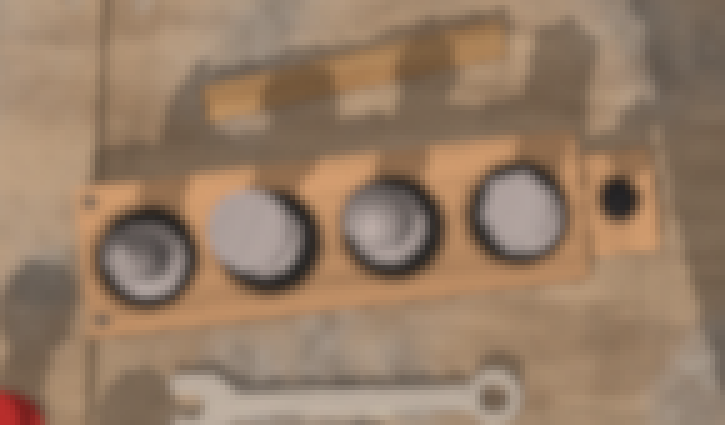

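```bash
python3 - <<'E'
from h import *
im={n:get_image(n) for n in("side","top")}
s=ctrl.read_state(); print(proj(im["top"],s["eef_pos"]),proj(im["side"],s["eef_pos"]))
for z in (0,50,100,150,200,300):
    P=[unproj(im["top"],uv,z) for uv in((190,60),(150,195),(120,300),(95,400))]
    print(z,np.round(P).tolist(),np.round(proj(im["side"],P)).tolist())
# robot base & vise
print("vise corners by z")
for z in (0,100,150):
    print(z,[np.round(unproj(im["top"],uv,z)[:2]).tolist() for uv in((340,318),(400,318),(400,385),(340,375),(405,289),(408,190))])
cv2.imwrite("pics/c3.png",cv2.resize(im["top"]["color"][170:420,320:440],None,fx=2.4,fy=2.4,interpolation=3))
cv2.imwrite("pics/c4.png",cv2.resize(im["side"]["color"][130:240,260:520],None,fx=3,fy=3,interpolation=3))
E
```

```text
[[ 30.3302574  358.06735347]] [[507.04482983 522.4865288 ]]
0 [[971.0, 339.0, 0.0], [627.0, 423.0, 0.0], [369.0, 486.0, 0.0], [126.0, 538.0, 0.0]] [[28.0, 311.0], [197.0, 393.0], [362.0, 471.0], [557.0, 557.0]]
50 [[953.0, 329.0, 50.0], [620.0, 410.0, 50.0], [371.0, 471.0, 50.0], [136.0, 522.0, 50.0]] [[31.0, 289.0], [200.0, 368.0], [366.0, 443.0], [561.0, 526.0]]
100 [[934.0, 319.0, 100.0], [613.0, 397.0, 100.0], [372.0, 455.0, 100.0], [145.0, 505.0, 100.0]] [[34.0, 266.0], [204.0, 341.0], [369.0, 413.0], [565.0, 492.0]]
150 [[916.0, 308.0, 150.0], [606.0, 384.0, 150.0], [374.0, 440.0, 150.0], [155.0, 488.0, 150.0]] [[37.0, 241.0], [207.0, 312.0], [373.0, 380.0], [569.0, 456.0]]
200 [[898.0, 298.0, 200.0], [599.0, 371.0, 200.0], [375.0, 425.0, 200.0], [164.0, 471.0, 200.0]] [[40.0, 214.0], [211.0, 281.0], [377.0, 345.0], [573.0, 417.0]]
300 [[861.0, 277.0, 300.0], [585.0, 344.0, 300.0], [378.0, 395.0, 300.0], [184.0, 437.0, 300.0]] [[48.0, 154.0], [220.0, 211.0], [386.0, 267.0], [583.0, 329.0]]
vise corners by z
0 [[339.0, -49.0], [342.0, -195.0], [181.0, -197.0], [202.0, -52.0], [412.0, -206.0], [655.0, -210.0]]
100 [[344.0, -44.0], [347.0, -180.0], [196.0, -182.0], [216.0, -47.0], [412.0, -190.0], [639.0, -194.0]]
150 [[346.0, -41.0], [349.0, -172.0], [204.0, -175.0], [223.0, -44.0], [412.0, -183.0], [631.0, -187.0]]
```

View pics/c3.png

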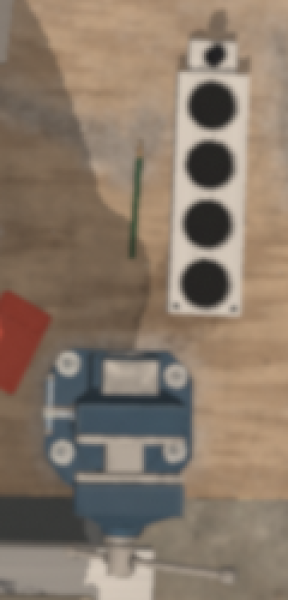

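View pics/c4.png

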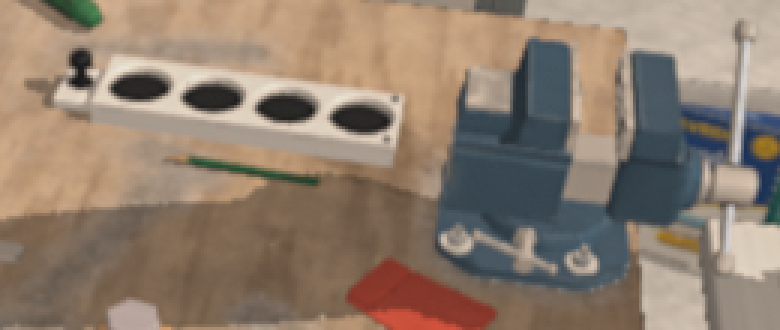

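```bash
cat > fit.py <<'E'
from h import *
from scipy.optimize import least_squares
im={n:get_image(n) for n in("side","top")}
H,W=36,121
def cr(p,c,s): return (p[0]/s+c[0],p[1]/s+c[1])
def T(o,s,c): return [(cr(p,o,s),m) for p,m in c]
# local: knob at +y
wood={"top":T((165,195),5,[((80,185),(None)),]) }
def C(sx,sy): return (sx*H,sy*W,20)
# metal knob toward +x world => local y=+x world ; local x = -y... yaw=-90: local x-> -yworld, local y-> +x world
metal={"top":T((320,170),2.4,[((212,105),(0,90,18)),((210,164),(0,30,18)),((207,223),(0,-30,18)),((205,284),(0,-90,18)),((215,54),(0,139,42)),
  ((179,70),C(-1,1)),((249,72),C(1,1)),((241,317),C(1,-1)),((168,313),C(-1,-1))]),
 "side":T((260,130),3,[((140,87),(0,90,18)),((212,97),(0,30,18)),((287,107),(0,-30,18)),((361,117),(0,-90,18)),((80,52),(0,139,42)),((112,56),C(1,1)),((405,95),C(1,-1))])}
# wood knob toward -y world: local y -> -y world, yaw ~180: local x -> -x world
wood={"top":T((165,195),5,[((80,185),C(-1,-1)),((92,336),C(1,-1)),((586,276),C(1,1)),((578,137),C(-1,1)),((620,198),(0,139,42))]),
 "side":T((230,220),4,[((163,532),C(-1,-1)),((340,545),C(1,-1)),((368,112),C(1,1)),((258,463),(0,-90,18))])}
def fit(d,p0):
    def f(p,ret=False):
        out=[]
        for n in d:
            m=np.array([q[1] for q in d[n]],float); uv=np.array([q[0] for q in d[n]])
            P=R.from_euler("z",p[2]).apply(m)+[p[0],p[1],0]
            out.append(proj(im[n],P)-uv)
        return out if ret else np.concatenate(out).ravel()
    s=least_squares(f,p0,x_scale=[10,10,.05],loss="soft_l1")
    for a in f(s.x,True): print(np.round(a,1).tolist())
    p=s.x; print(np.round(p,3))
    for y in(90,30,-30,-90): print(y,np.round(R.from_euler("z",p[2]).apply([0,y,0])[:2]+p[:2],1))
    return p
fit(metal,[520,-208,-1.57]); fit(wood,[515,215,3.0])
E
python3 fit.py
python3 - <<'E'
from h import *
im={n:get_image(n) for n in("side","top")}
def tri(a,b):
    o1,d1=im["top"]["origin"],ray(im["top"],a);o2,d2=im["side"]["origin"],ray(im["side"],b)
    s=np.linalg.lstsq(np.c_[d1,-d2],o2-o1,rcond=None)[0]
    return np.round((o1+d1*s[0]+o2+d2*s[1])/2),np.round(o1+d1*s[0]-o2-d2*s[1])
print("jaw",tri((352.5,339),(260+527/3,130+42/3)), tri((397,339),(260+575/3,130+45/3)))
c=lambda x,y:(165+x/5,195+y/5)
print("strip",tri(c(205,90),(230+80/4,220+415/4)),tri(c(505,15),(230+130/4,220+158/4)))
E
```

```text
[[-0.7, -0.6], [-0.6, -0.5], [-0.2, -0.2], [-0.2, -0.6], [0.3, -0.8], [-1.2, 0.5], [-0.8, 1.1], [-0.6, -0.8], [-0.0, -0.4]]
[[0.2, -1.2], [0.5, -1.2], [0.1, -1.1], [0.4, -0.9], [0.5, -0.7], [0.8, -1.1], [0.4, -0.8]]
[ 505.256 -205.216   -1.591]
90 [ 595.2 -207. ]
30 [ 535.3 -205.8]
-30 [ 475.3 -204.6]
-90 [ 415.3 -203.4]
[[-1.3, 0.2], [-0.9, -0.2], [0.6, 0.6], [-1.0, -1.4], [-0.6, -0.3]]
[[-0.8, -2.1], [0.5, -2.4], [1.6, -1.0], [0.1, 1.0]]
[516.51  216.975   3.277]
90 [528.6 127.8]
30 [520.5 187.2]
-30 [512.5 246.7]
-90 [504.4 306.2]
jaw (array([309., -67., 183.]), array([-8.,  0.,  1.])) (array([ 286., -169.,  123.]), array([31., -2., -2.]))
strip (array([587., 283.,   0.]), array([-2., -0., -0.])) (array([617., 136.,   4.]), array([17.,  3.,  3.]))
```

```bash
cat > plan.py <<'E'
# usage: plan.py x y z yaw N [x y z yaw N ...]  ; commanded pose kept in cmd.json (p, yaw); --commit stores end
import sys,json,os
from h import *
def rot(y): return R.from_euler("xyz",[np.pi,0,y])
c=json.load(open("cmd.json")) if os.path.exists("cmd.json") else {"p":[251.183,599.521,231.313],"yaw":1.174}
a=[float(v) for v in sys.argv[1:]]
p0=np.array(c["p"]);y0=c["yaw"];R0=rot(y0);p=p0.copy();y=y0;rows=[]
for k in range(0,len(a),5):
    t=np.array(a[k:k+3]);ty=a[k+3];N=int(a[k+4])
    for i in range(1,N+1):
        s=(1-np.cos(np.pi*i/N))/2 if N>2 else i/N
        d=R0.inv().apply(p+(t-p)*s-p0)/1000; dy=(y+(ty-y)*s)-y0
        rows.append([round(float(d[0]),4)+0.,round(float(d[1]),4)+0.,round(float(d[2]),4)+0.,0,0,round(-dy,3)+0.])
    p=t;y=ty
r=rows[-1]
json.dump({"p":(p0+R0.apply(np.array(r[:3]))*1000).tolist(),"yaw":y0-r[5]},open("cmd.json","w"))
print(len(rows),json.dumps([rows]).replace(" ",""),json.load(open("cmd.json")))
E
python3 plan.py 528.6 127.8 180 0.135 20
python3 - <<'E'
from h import *
im={n:get_image(n) for n in("side","top")}
def tri(a,b):
    o1,d1=im["top"]["origin"],ray(im["top"],a);o2,d2=im["side"]["origin"],ray(im["side"],b)
    s=np.linalg.lstsq(np.c_[d1,-d2],o2-o1,rcond=None)[0]
    return np.round((o1+d1*s[0]+o2+d2*s[1])/2),np.round(o1+d1*s[0]-o2-d2*s[1])
print(tri((396,337.5),(435.7,144)))
E
```

```text
20 [[[-0.002,0.0027,0.0003,0,0,0.006],[-0.008,0.0107,0.0013,0,0,0.025],[-0.0179,0.0239,0.0028,0,0,0.057],[-0.0313,0.0418,0.0049,0,0,0.099],[-0.048,0.0642,0.0075,0,0,0.152],[-0.0676,0.0903,0.0106,0,0,0.214],[-0.0895,0.1196,0.014,0,0,0.284],[-0.1133,0.1514,0.0177,0,0,0.359],[-0.1383,0.1848,0.0216,0,0,0.438],[-0.1639,0.2191,0.0257,0,0,0.519],[-0.1896,0.2534,0.0297,0,0,0.601],[-0.2146,0.2868,0.0336,0,0,0.68],[-0.2384,0.3185,0.0373,0,0,0.755],[-0.2603,0.3479,0.0407,0,0,0.825],[-0.2798,0.374,0.0438,0,0,0.887],[-0.2966,0.3963,0.0464,0,0,0.94],[-0.31,0.4143,0.0485,0,0,0.982],[-0.3198,0.4274,0.0501,0,0,1.014],[-0.3258,0.4355,0.051,0,0,1.033],[-0.3279,0.4382,0.0513,0,0,1.039]]] {'p': [528.6144796210599, 127.74835972158212, 180.01300000000003], 'yaw': 0.135}
(array([ 304., -168.,  122.]), array([ 0., -0., -0.]))
```

Look-alikes in the side view are red discs at (339,378) and (377,355), and turquoise discs at (203,296) and (397,305). The steel ones in the rack run, from the knob outward: hex (304,238), ball (299,262), disc (296,290), cone (295,310). The close crops confirm this order, so hex goes first. It belongs in the metal well at (415,-203).

Call:
move_arm --moves '[[[-0.002,0.0027,0.0003,0,0,0.006],[-0.008,0.0107,0.0013,0,0,0.025],[-0.0179,0.0239,0.0028,0,0,0.057],[-0.0313,0.0418,0.0049,0,0,0.099],[-0.048,0.0642,0.0075,0,0,0.152],[-0.0676,0.0903,0.0106,0,0,0.214],[-0.0895,0.1196,0.014,0,0,0.284],[-0.1133,0.1514,0.0177,0,0,0.359],[-0.1383,0.1848,0.0216,0,0,0.438],[-0.1639,0.2191,0.0257,0,0,0.519],[-0.1896,0.2534,0.0297,0,0,0.601],[-0.2146,0.2868,0.0336,0,0,0.68],[-0.2384,0.3185,0.0373,0,0,0.755],[-0.2603,0.3479,0.0407,0,0,0.825],[-0.2798,0.374,0.0438,0,0,0.887],[-0.2966,0.3963,0.0464,0,0,0.94],[-0.31,0.4143,0.0485,0,0,0.982],[-0.3198,0.4274,0.0501,0,0,1.014],[-0.3258,0.4355,0.051,0,0,1.033],[-0.3279,0.4382,0.0513,0,0,1.039]]]' --jaw 1

```text
clock: 4.1
eef_pos: [528.7, 127.6, 179.9]
tool_rot: [-3.141, 0.0, 0.135]
force: [0.5, -0.1, -0.3]
width: 85.3
```

```bash
python3 - <<'E'
from h import *
s=ctrl.read_state(); print(s["clock"],s["eef_pos"],s["tool_rot"],s["force"],s["qpos"])
for n in("side","top"):
    i=get_image(n)
    p=proj(i,[s["eef_pos"],[528.6,127.8,14],[528.6,127.8,76]])
    print(n,np.round(p))
    c=i["color"].copy()
    for q in p: cv2.circle(c,tuple(int(v) for v in np.round(q)),2,(0,0,255),1)
    cv2.imwrite(f"pics/{n}1.png",c)
E
```

```text
4.1 [528.69196805 127.62313692 179.91950427] [-3.14140376e+00  1.68908708e-04  1.34535648e-01] [ 0.46354582 -0.13762986 -0.26410619] [-0.48869918  0.56089181  0.30176713  1.8761195  -0.23711992  0.73945803
  0.08026871]
side [[304. 190.]
 [304. 260.]
 [304. 236.]]
top [[264. 232.]
 [269. 238.]
 [267. 235.]]
```

View pics/side1.png

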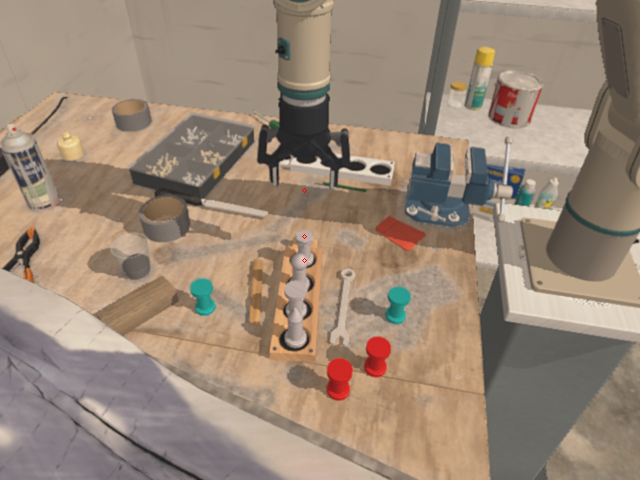

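View pics/top1.png

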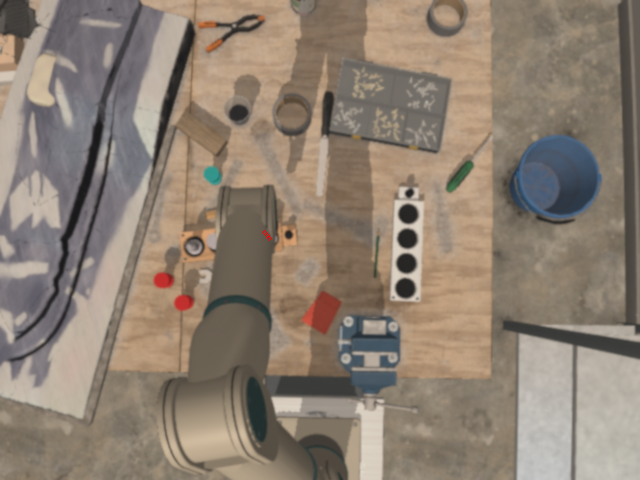

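The side view shows the open jaws centred over the hex: fingertips at (275,185) and (333,180), hex head at (304,237). Descending now.

```bash
python3 plan.py 528.6 127.8 60 0.135 10 528.6 127.8 25 0.135 8
```

```text
18 [[[0.0,0.0,0.0029,0,0,0.0],[0.0,0.0,0.0115,0,0,0.0],[0.0,0.0,0.0247,0,0,0.0],[0.0,0.0,0.0415,0,0,0.0],[0.0,0.0,0.06,0,0,0.0],[0.0,0.0,0.0785,0,0,0.0],[0.0,0.0,0.0953,0,0,0.0],[0.0,0.0,0.1086,0,0,0.0],[0.0,-0.0001,0.1171,0,0,0.0],[0.0,-0.0001,0.12,0,0,0.0],[0.0,-0.0001,0.1213,0,0,0.0],[0.0,-0.0001,0.1251,0,0,0.0],[0.0,-0.0001,0.1308,0,0,0.0],[0.0,-0.0001,0.1375,0,0,0.0],[0.0,-0.0001,0.1442,0,0,0.0],[0.0,-0.0001,0.1499,0,0,0.0],[0.0,-0.0001,0.1537,0,0,0.0],[0.0,-0.0001,0.155,0,0,0.0]]] {'p': [528.6010205899591, 127.84744985470256, 25.013000000000062], 'yaw': 0.135}
```

Call:
move_arm --moves '[[[0,0,0.003,0,0,0],[0,0,0.0115,0,0,0],[0,0,0.0247,0,0,0],[0,0,0.0415,0,0,0],[0,0,0.06,0,0,0],[0,0,0.0785,0,0,0],[0,0,0.0953,0,0,0],[0,0,0.1086,0,0,0],[0,0,0.1171,0,0,0],[0,0,0.12,0,0,0],[0,0,0.1213,0,0,0],[0,0,0.1251,0,0,0],[0,0,0.1308,0,0,0],[0,0,0.1375,0,0,0],[0,0,0.1442,0,0,0],[0,0,0.1499,0,0,0],[0,0,0.1537,0,0,0],[0,-0.0001,0.155,0,0,0]]]'

```text
clock: 6.45
eef_pos: [528.5, 127.8, 24.7]
tool_rot: [3.142, 0.0, 0.135]
force: [-0.4, 0.2, 0.5]
width: 85.5
```

```bash
python3 - <<'E'
from h import *
i=get_image("side")
cv2.imwrite("pics/d1.png",cv2.resize(i["color"][150:370,220:420],None,fx=2.7,fy=2.7,interpolation=3))
print(ctrl.read_state()["force"])
E
```

```text
[ 0.1419227  -1.08841145  0.1844947 ]
```

View pics/d1.png

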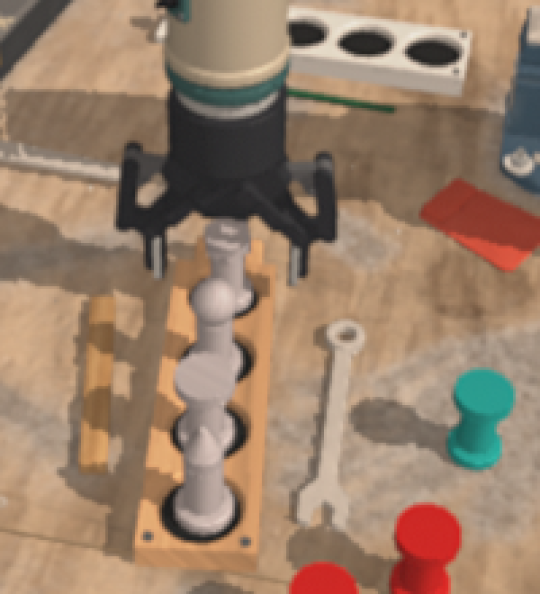

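The fingers straddle the hex's neck, at crop (155,255) and (298,265). Closing now.

Call:
move_arm --moves '[[[0,0,0,0,0,0],[0,0,0,0,0,0],[0,0,0,0,0,0],[0,0,0,0,0,0],[0,0,0,0,0,0],[0,0,0,0,0,0],[0,0,0,0,0,0],[0,0,0,0,0,0]]]' --jaw 0

```text
clock: 7.5
eef_pos: [528.4, 127.9, 24.9]
tool_rot: [-3.141, 0.0, 0.135]
force: [-0.3, 0.4, -1.1]
width: 29.2
```

```bash
python3 plan.py 528.6 127.8 150 0.135 14 
```

```text
14 [[[0.0,0.0,-0.0016,0,0,0.0],[0.0,0.0,-0.0062,0,0,0.0],[0.0,0.0,-0.0136,0,0,0.0],[0.0,0.0,-0.0235,0,0,0.0],[0.0,0.0,-0.0354,0,0,0.0],[0.0,0.0,-0.0486,0,0,0.0],[0.0,0.0,-0.0625,0,0,0.0],[0.0,0.0,-0.0764,0,0,0.0],[0.0,0.0,-0.0896,0,0,0.0],[0.0,0.0,-0.1015,0,0,0.0],[0.0,0.0,-0.1114,0,0,0.0],[0.0,0.0,-0.1188,0,0,0.0],[0.0,0.0,-0.1234,0,0,0.0],[0.0,0.0,-0.125,0,0,0.0]]] {'p': [528.6010205899591, 127.84744985470257, 150.01300000000003], 'yaw': 0.135}
```

Call:
move_arm --moves '[[[0,0,0,0,0,0],[0,0,0,0,0,0],[0,0,0,0,0,0],[0,0,0,0,0,0]]]'

```text
clock: 8.0
eef_pos: [528.5, 127.8, 25.0]
tool_rot: [-3.142, 0.0, 0.135]
force: [-0.3, -0.1, -1.1]
width: 29.0
```

Call:
move_arm --moves '[[[0,0,0,0,0,0],[0,0,-0.0016,0,0,0],[0,0,-0.0062,0,0,0],[0,0,-0.0136,0,0,0],[0,0,-0.0235,0,0,0],[0,0,-0.0354,0,0,0],[0,0,-0.0486,0,0,0],[0,0,-0.0625,0,0,0],[0,0,-0.0764,0,0,0],[0,0,-0.0896,0,0,0],[0,0,-0.1015,0,0,0],[0,0,-0.1114,0,0,0],[0,0,-0.1188,0,0,0],[0,0,-0.1234,0,0,0],[0,0,-0.125,0,0,0]]]'

```text
clock: 9.88
eef_pos: [528.5, 127.8, 150.1]
tool_rot: [3.142, 0.0, 0.135]
force: [0.3, -0.2, -2.7]
width: 28.4
```

```bash
python3 - <<'E'
from h import *
i=get_image("side")
cv2.imwrite("pics/d2.png",cv2.resize(i["color"][100:370,220:420],None,fx=2.2,fy=2.2,interpolation=3))
print(ctrl.read_state()["force"])
E
```

```text
[ 0.13838898 -0.99165979 -3.82990764]
```

View pics/d2.png

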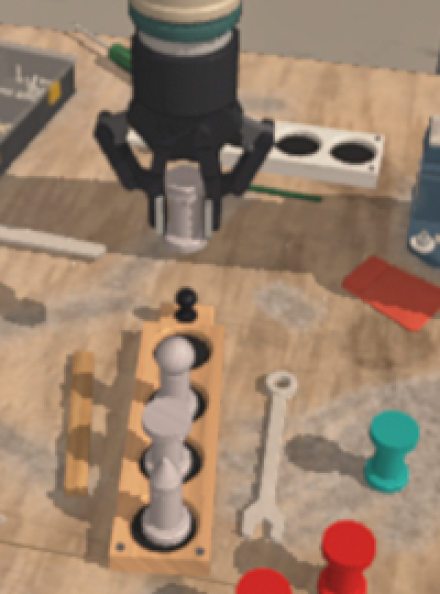

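```bash
python3 - <<'E'
from h import *
i=get_image("side")
cv2.imwrite("pics/d3.png",cv2.resize(i["color"][140:230,260:350],None,fx=6,fy=6,interpolation=2))
s=ctrl.read_state();print(s["width"])
P=[s["eef_pos"]+np.array([0,0,14-25+z]) for z in(0,9,48,62)]
print(proj(i,P))
E
```

```text
29.061209482262196
[[303.94933824 209.01048747]
 [303.95318418 204.99450014]
 [303.97076836 186.93289634]
 [303.97746817 180.1753594 ]]
```

View pics/d3.png

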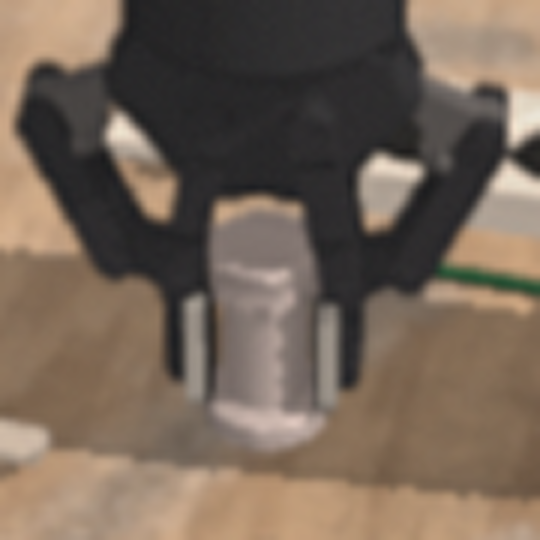

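The jaws read 29 mm rather than 24 mm. In the crop there are gaps between pads and neck, while the hex head sits between the finger tops. The grip is on the head, so I'll set it back and regrip lower.

Call:
move_arm --moves '[[[0,0,0.003,0,0,0],[0,0,0.012,0,0,0],[0,0,0.03,0,0,0],[0,0,0.05,0,0,0],[0,0,0.07,0,0,0],[0,0,0.09,0,0,0],[0,0,0.105,0,0,0],[0,0,0.115,0,0,0],[0,0,0.12,0,0,0],[0,0,0.123,0,0,0],[0,0,0.124,0,0,0],[0,0,0.1245,0,0,0]]]'

```text
clock: 11.48
eef_pos: [528.9, 127.9, 25.8]
tool_rot: [-3.141, -0.001, 0.135]
force: [-0.4, 0.1, -3.2]
width: 29.1
```

Call:
move_arm --moves '[[[0,0,0,0,0,0],[0,0,0,0,0,0],[0,0,0,0,0,0],[0,0,0,0,0,0],[0,0,0.001,0,0,0],[0,0,0.002,0,0,0],[0,0,0.003,0,0,0],[0,0,0.0045,0,0,0]]]' --jaw 0.6

```text
clock: 12.48
eef_pos: [528.6, 127.8, 20.9]
tool_rot: [-3.142, 0.0, 0.135]
force: [-0.0, -0.5, -0.1]
width: 51.1
```

Call:
move_arm --moves '[[[0,0,0,0,0,0],[0,0,0,0,0,0],[0,0,0,0,0,0],[0,0,0,0,0,0],[0,0,0,0,0,0],[0,0,0,0,0,0],[0,0,0,0,0,0],[0,0,0,0,0,0],[0,0,0,0,0,0]]]' --jaw 0

```text
clock: 13.6
eef_pos: [530.1, 128.0, 22.0]
tool_rot: [-3.141, -0.003, 0.135]
force: [1.1, -0.2, 6.1]
width: 29.2
```

```bash
python3 - <<'E'
from h import *
i=get_image("side")
cv2.imwrite("pics/d4.png",cv2.resize(i["color"][190:290,260:350],None,fx=6,fy=6,interpolation=2))
s=ctrl.read_state();print(s["width"],s["eef_pos"])
E
```

```text
28.863477515977248 [530.11189247 127.95854153  21.97598731]
```

View pics/d4.png

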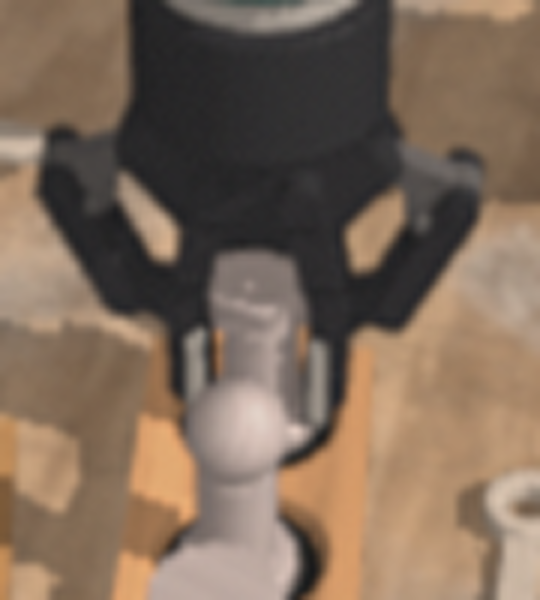

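Two heights give the same 29 mm. The inner knuckles above the pads meet the hex head, and at the lower height the tips also rest on the foot (6 N). I'll open, go up, and grip the head squarely with the pads: TCP 46, so the pads span the whole head.

Call:
move_arm --moves '[[[0,0,-0.001,0,0,0],[0,0,-0.001,0,0,0],[0,0,-0.001,0,0,0],[0,0,-0.001,0,0,0],[0,0,-0.001,0,0,0],[0,0,-0.005,0,0,0],[0,0,-0.01,0,0,0],[0,0,-0.015,0,0,0],[0,0,-0.02,0,0,0],[0,0,-0.024,0,0,0],[0,0,-0.025,0,0,0],[0,0,-0.025,0,0,0]]]' --jaw 0.6

```text
clock: 15.15
eef_pos: [528.6, 127.9, 46.0]
tool_rot: [-3.142, -0.0, 0.135]
force: [-0.2, 0.9, 0.2]
width: 50.9
```

Call:
move_arm --moves '[[[0,0,0,0,0,0],[0,0,0,0,0,0],[0,0,0,0,0,0],[0,0,0,0,0,0],[0,0,0,0,0,0],[0,0,0,0,0,0],[0,0,0,0,0,0],[0,0,0,0,0,0]]]' --jaw 0

```text
clock: 16.15
eef_pos: [528.8, 127.9, 46.1]
tool_rot: [-3.142, -0.0, 0.135]
force: [1.7, 0.4, 4.3]
width: 32.0
```

```bash
python3 - <<'E'
from h import *
i=get_image("side")
cv2.imwrite("pics/d5.png",cv2.resize(i["color"][180:280,260:350],None,fx=6,fy=6,interpolation=2))
s=ctrl.read_state();print(s["width"],s["eef_pos"],s["force"])
E
```

```text
31.93723970962118 [528.77789755 127.87111494  46.07705042] [0.95611848 1.0038008  3.97768931]
```

View pics/d5.png

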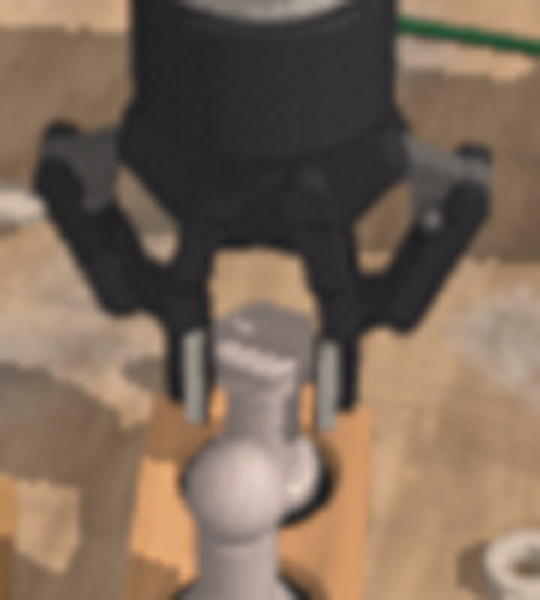

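Call:
move_arm --moves '[[[0,0,0,0,0,0],[0,0,-0.001,0,0,0],[0,0,-0.004,0,0,0],[0,0,-0.01,0,0,0],[0,0,-0.02,0,0,0],[0,0,-0.034,0,0,0],[0,0,-0.05,0,0,0],[0,0,-0.066,0,0,0],[0,0,-0.08,0,0,0],[0,0,-0.09,0,0,0],[0,0,-0.097,0,0,0],[0,0,-0.1,0,0,0],[0,0,-0.1,0,0,0]]]'

```text
clock: 17.82
eef_pos: [528.5, 127.8, 145.9]
tool_rot: [-3.142, 0.0, 0.135]
force: [0.8, -0.2, -2.3]
width: 32.1
```

```bash
python3 - <<'E'
from h import *
i=get_image("side")
cv2.imwrite("pics/d6.png",cv2.resize(i["color"][130:230,260:350],None,fx=6,fy=6,interpolation=2))
s=ctrl.read_state();print(s["width"],s["eef_pos"],s["force"],s["torque"])
E
```

```text
32.36293501511369 [528.37504258 127.77754095 145.7053055 ] [-0.1431845  -0.43053506 -2.74829346] [ 0.00295045  0.01406225 -0.05499653]
```

View pics/d6.png

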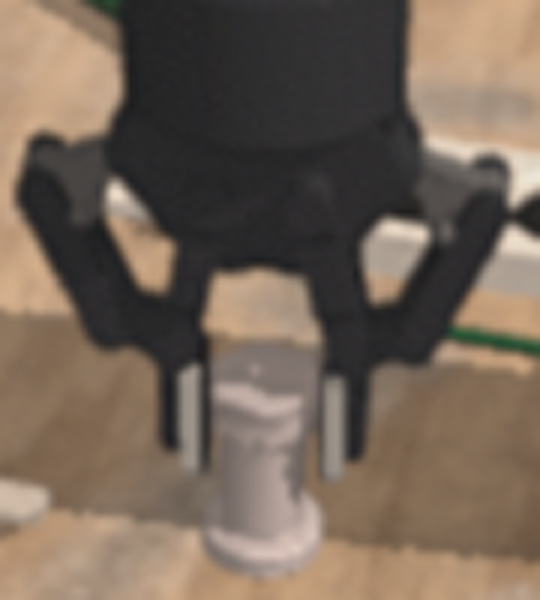

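Held upright by the pads. Now carrying it to metal well 4, at (415,-203).

```bash
echo '{"p":[528.6,127.85,146.0],"yaw":0.135}'>cmd.json; python3 plan.py 415.3 -203.4 165 -1.591 20
```

```text
20 [[[-0.001,0.0019,-0.0001,0,0,0.011],[-0.0038,0.0077,-0.0005,0,0,0.042],[-0.0085,0.0171,-0.001,0,0,0.094],[-0.015,0.0299,-0.0018,0,0,0.165],[-0.023,0.0458,-0.0028,0,0,0.253],[-0.0323,0.0645,-0.0039,0,0,0.356],[-0.0428,0.0854,-0.0052,0,0,0.471],[-0.0542,0.1081,-0.0066,0,0,0.596],[-0.0662,0.132,-0.008,0,0,0.728],[-0.0784,0.1565,-0.0095,0,0,0.863],[-0.0907,0.181,-0.011,0,0,0.998],[-0.1027,0.2049,-0.0124,0,0,1.13],[-0.114,0.2275,-0.0138,0,0,1.255],[-0.1245,0.2485,-0.0151,0,0,1.37],[-0.1339,0.2672,-0.0162,0,0,1.473],[-0.1419,0.2831,-0.0172,0,0,1.561],[-0.1483,0.2959,-0.018,0,0,1.632],[-0.153,0.3053,-0.0185,0,0,1.684],[-0.1559,0.3111,-0.0189,0,0,1.715],[-0.1569,0.313,-0.019,0,0,1.726]]] {'p': [415.2543484793065, -203.41933646407645, 165.00000000000003], 'yaw': -1.591}
```

Call:
move_arm --moves '[[[-0.001,0.0019,-0.0001,0,0,0.011],[-0.0038,0.0077,-0.0005,0,0,0.042],[-0.0085,0.0171,-0.001,0,0,0.094],[-0.015,0.0299,-0.0018,0,0,0.165],[-0.023,0.0458,-0.0028,0,0,0.253],[-0.0323,0.0645,-0.0039,0,0,0.356],[-0.0428,0.0854,-0.0052,0,0,0.471],[-0.0542,0.1081,-0.0066,0,0,0.596],[-0.0662,0.132,-0.008,0,0,0.728],[-0.0784,0.1565,-0.0095,0,0,0.863],[-0.0907,0.181,-0.011,0,0,0.998],[-0.1027,0.2049,-0.0124,0,0,1.13],[-0.114,0.2275,-0.0138,0,0,1.255],[-0.1245,0.2485,-0.0151,0,0,1.37],[-0.1339,0.2672,-0.0162,0,0,1.473],[-0.1419,0.2831,-0.0172,0,0,1.561],[-0.1483,0.2959,-0.018,0,0,1.632],[-0.153,0.3053,-0.0185,0,0,1.684],[-0.1559,0.3111,-0.0189,0,0,1.715],[-0.1569,0.313,-0.019,0,0,1.726]]]'

```text
clock: 20.38
eef_pos: [415.2, -203.5, 164.9]
tool_rot: [3.141, 0.0, -1.592]
force: [0.3, 0.3, -3.5]
width: 32.1
```

```bash
cat > look.py <<'E'
import sys
from h import *
tag=sys.argv[1]; s=ctrl.read_state(); print(np.round(s["eef_pos"],1),np.round(s["tool_rot"],3),np.round(s["force"],1),round(s["width"],1),round(s["clock"],2))
for n in("side","top"):
    i=get_image(n); c=i["color"]
    if n=="side": x=cv2.resize(c[60:230,230:480],None,fx=3,fy=3,interpolation=2)
    else: x=cv2.resize(c[150:400,150:450],None,fx=2.3,fy=2.3,interpolation=2)
    cv2.imwrite(f"pics/{n}_{tag}.png",x)
E
python3 look.py e1
```

```text
[ 415.2 -203.5  164.9] [ 3.141  0.    -1.592] [ 0.3  0.3 -3.5] 32.1 20.38
```

View pics/side_e1.png

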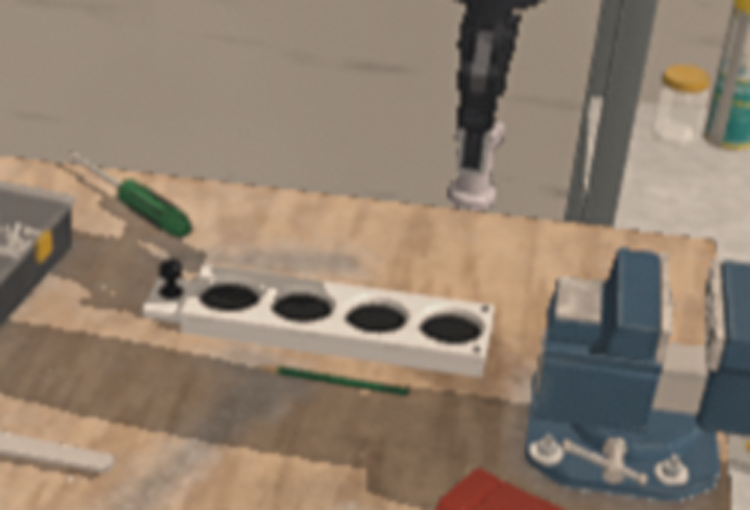

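View pics/top_e1.png

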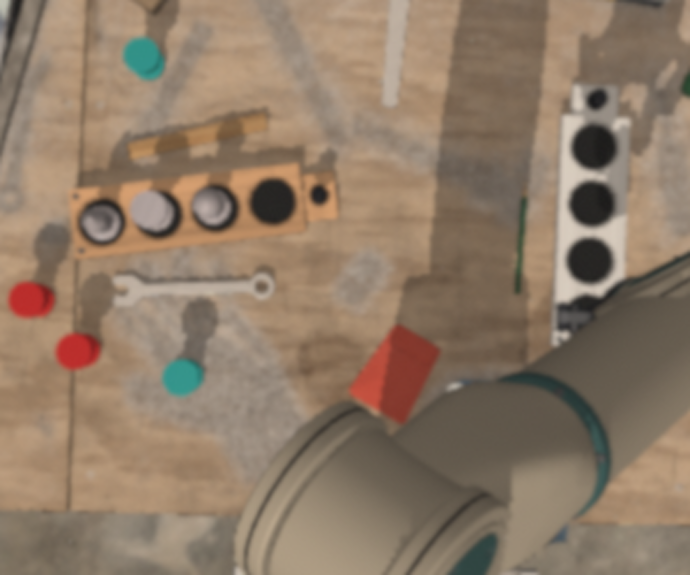

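```bash
python3 - <<'E'
from h import *
i=get_image("side"); s=ctrl.read_state(); e=s["eef_pos"]
for dz in(-32,-23,30): print(dz,(proj(i,e+[0,0,dz])-[230,60])*3)
print((proj(i,[e+[10,0,-32],e+[0,10,-32]])-[230,60])*3)
print((proj(i,[[415.3,-203.4,20]])-[230,60])*3)
cv2.imwrite("pics/e2.png",cv2.resize(i["color"][60:140,350:440],None,fx=7,fy=7,interpolation=2))
E
```

```text
-32 [[468.05820008 196.50294662]]
-23 [[469.38964793 185.73136048]]
30 [[477.52373137 119.88743873]]
[[454.57390965 194.92765751]
 [466.81108463 203.23694417]]
[[452.55731761 322.17090384]]
```

View pics/e2.png

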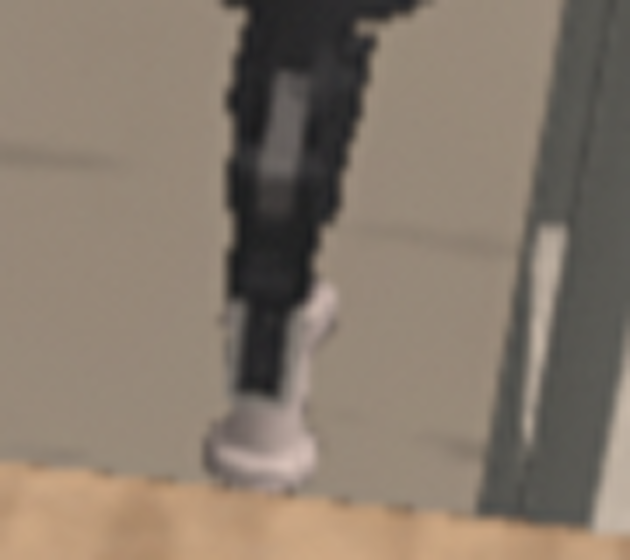

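Foot at crop (261,458) against a predicted (252,457), so the mandrel is upright and about 3 mm short in x. I'll shift +2 mm and lower.

```bash
python3 plan.py 417.5 -203 90 -1.591 8 417.5 -203 46.5 -1.591 11
```

```text
19 [[[0.0,-0.0001,0.0029,0,0,0.0],[-0.0001,-0.0003,0.011,0,0,0.0],[-0.0001,-0.0007,0.0231,0,0,0.0],[-0.0002,-0.0011,0.0375,0,0,0.0],[-0.0003,-0.0015,0.0519,0,0,0.0],[-0.0004,-0.0019,0.064,0,0,0.0],[-0.0004,-0.0022,0.0721,0,0,0.0],[-0.0005,-0.0022,0.075,0,0,0.0],[-0.0005,-0.0022,0.0759,0,0,0.0],[-0.0005,-0.0022,0.0785,0,0,0.0],[-0.0005,-0.0022,0.0825,0,0,0.0],[-0.0005,-0.0022,0.0877,0,0,0.0],[-0.0005,-0.0022,0.0937,0,0,0.0],[-0.0005,-0.0022,0.0998,0,0,0.0],[-0.0005,-0.0022,0.1058,0,0,0.0],[-0.0005,-0.0022,0.111,0,0,0.0],[-0.0005,-0.0022,0.115,0,0,0.0],[-0.0005,-0.0022,0.1176,0,0,0.0],[-0.0005,-0.0022,0.1185,0,0,0.0]]] {'p': [417.46400063670194, -202.96388356495572, 46.50000000000003], 'yaw': -1.591}
```

Call:
move_arm --moves '[[[0,-0.0001,0.0029,0,0,0],[-0.0001,-0.0003,0.011,0,0,0],[-0.0001,-0.0007,0.0231,0,0,0],[-0.0002,-0.0011,0.0375,0,0,0],[-0.0003,-0.0015,0.0519,0,0,0],[-0.0004,-0.0019,0.064,0,0,0],[-0.0004,-0.0022,0.0721,0,0,0],[-0.0005,-0.0022,0.075,0,0,0],[-0.0005,-0.0022,0.0759,0,0,0],[-0.0005,-0.0022,0.0785,0,0,0],[-0.0005,-0.0022,0.0825,0,0,0],[-0.0005,-0.0022,0.0877,0,0,0],[-0.0005,-0.0022,0.0937,0,0,0],[-0.0005,-0.0022,0.0998,0,0,0],[-0.0005,-0.0022,0.1058,0,0,0],[-0.0005,-0.0022,0.111,0,0,0],[-0.0005,-0.0022,0.115,0,0,0],[-0.0005,-0.0022,0.1176,0,0,0],[-0.0005,-0.0022,0.1185,0,0,0]]]'

```text
clock: 22.9
eef_pos: [417.4, -203.0, 46.4]
tool_rot: [3.141, 0.0, -1.591]
force: [0.1, 0.8, -1.7]
width: 32.4
```

```bash
python3 look.py e3
```

```text
[ 417.4 -203.    46.4] [ 3.141  0.    -1.591] [ 0.1  0.8 -1.7] 32.4 22.9
```

View pics/side_e3.png

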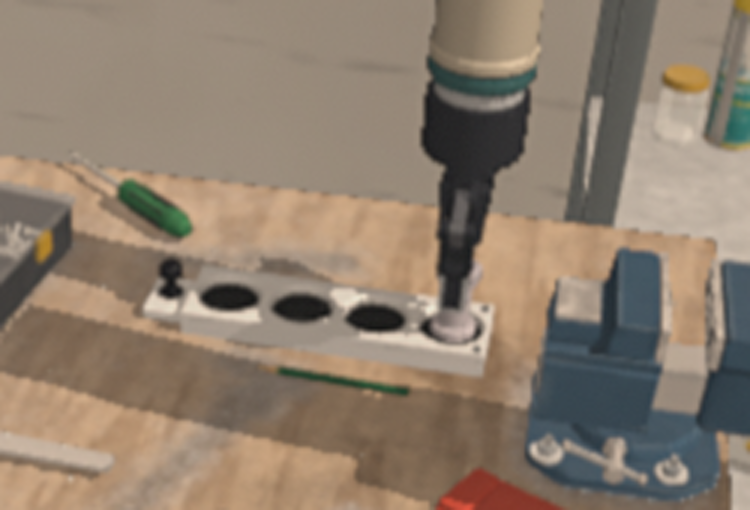

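The foot sits inside the end well, at crop (452,326). Easing down, then releasing.

Call:
move_arm --moves '[[[0,0,0.0005,0,0,0],[0,0,0.001,0,0,0],[0,0,0.001,0,0,0]]]'

```text
clock: 23.38
eef_pos: [417.7, -203.1, 46.1]
tool_rot: [-3.141, -0.0, -1.591]
force: [-1.1, 0.0, 5.3]
width: 32.2
```

Call:
move_arm --moves '[[[0,0,0,0,0,0],[0,0,0,0,0,0],[0,0,0,0,0,0],[0,0,0,0,0,0],[0,0,-0.001,0,0,0],[0,0,-0.006,0,0,0],[0,0,-0.015,0,0,0],[0,0,-0.03,0,0,0],[0,0,-0.05,0,0,0],[0,0,-0.075,0,0,0],[0,0,-0.1,0,0,0],[0,0,-0.115,0,0,0],[0,0,-0.12,0,0,0]]]' --jaw 0.7

```text
clock: 25.0
eef_pos: [417.8, -203.0, 166.3]
tool_rot: [-3.14, -0.0, -1.591]
force: [0.1, 0.2, -0.7]
width: 59.9
```

```bash
python3 look.py e4; echo '{"p":[417.46,-202.96,165.5],"yaw":-1.591}'>cmd.json; python3 plan.py 520.5 187.2 170 0.135 20
```

```text
[ 417.8 -203.   166.3] [-3.14  -0.    -1.591] [ 0.1  0.2 -0.7] 59.9 25.0
20 [[[-0.0024,-0.0006,0.0,0,0,-0.011],[-0.0096,-0.0023,-0.0001,0,0,-0.042],[-0.0214,-0.0052,-0.0002,0,0,-0.094],[-0.0374,-0.0091,-0.0004,0,0,-0.165],[-0.0574,-0.0139,-0.0007,0,0,-0.253],[-0.0808,-0.0196,-0.0009,0,0,-0.356],[-0.1071,-0.026,-0.0012,0,0,-0.471],[-0.1355,-0.0329,-0.0016,0,0,-0.596],[-0.1654,-0.0401,-0.0019,0,0,-0.728],[-0.1961,-0.0476,-0.0023,0,0,-0.863],[-0.2268,-0.055,-0.0026,0,0,-0.998],[-0.2567,-0.0623,-0.0029,0,0,-1.13],[-0.2851,-0.0692,-0.0033,0,0,-1.255],[-0.3113,-0.0755,-0.0036,0,0,-1.37],[-0.3347,-0.0812,-0.0038,0,0,-1.473],[-0.3547,-0.0861,-0.0041,0,0,-1.561],[-0.3708,-0.09,-0.0043,0,0,-1.632],[-0.3826,-0.0928,-0.0044,0,0,-1.684],[-0.3897,-0.0946,-0.0045,0,0,-1.715],[-0.3922,-0.0951,-0.0045,0,0,-1.726]]] {'p': [520.4639328706082, 187.23871836435754, 170.0], 'yaw': 0.135}
```

View pics/side_e4.png

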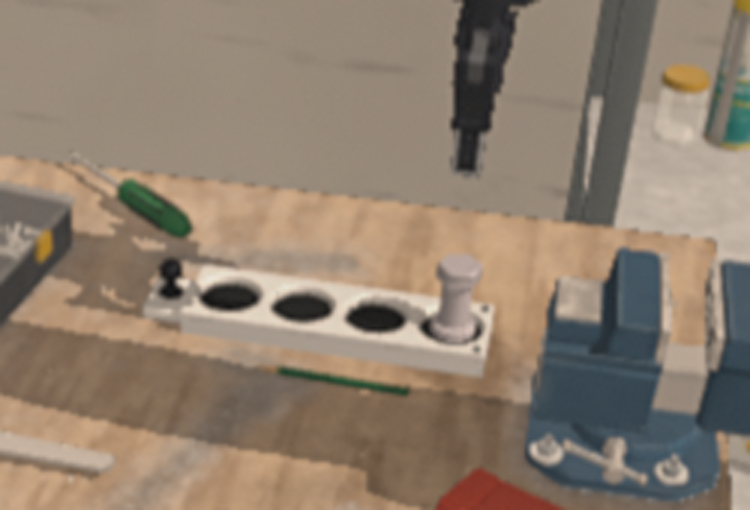

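Hex stands upright in the end well, at crop (457,300). Going to the ball next; first measuring the heads' exact positions.

Call:
move_arm --moves '[[[-0.0024,-0.0006,0,0,0,-0.011],[-0.0096,-0.0023,-0.0001,0,0,-0.042],[-0.0214,-0.0052,-0.0002,0,0,-0.094],[-0.0374,-0.0091,-0.0004,0,0,-0.165],[-0.0574,-0.0139,-0.0007,0,0,-0.253],[-0.0808,-0.0196,-0.0009,0,0,-0.356],[-0.1071,-0.026,-0.0012,0,0,-0.471],[-0.1355,-0.0329,-0.0016,0,0,-0.596],[-0.1654,-0.0401,-0.0019,0,0,-0.728],[-0.1961,-0.0476,-0.0023,0,0,-0.863],[-0.2268,-0.055,-0.0026,0,0,-0.998],[-0.2567,-0.0623,-0.0029,0,0,-1.13],[-0.2851,-0.0692,-0.0033,0,0,-1.255],[-0.3113,-0.0755,-0.0036,0,0,-1.37],[-0.3347,-0.0812,-0.0038,0,0,-1.473],[-0.3547,-0.0861,-0.0041,0,0,-1.561],[-0.3708,-0.09,-0.0043,0,0,-1.632],[-0.3826,-0.0928,-0.0044,0,0,-1.684],[-0.3897,-0.0946,-0.0045,0,0,-1.715],[-0.3922,-0.0951,-0.0045,0,0,-1.726]]]'

```text
clock: 27.6
eef_pos: [520.5, 187.1, 170.0]
tool_rot: [3.141, 0.0, 0.135]
force: [0.0, -0.4, 0.2]
width: 60.1
```

```bash
python3 - <<'E'
from h import *
i=get_image("side");t=get_image("top")
c=cv2.imread("pics/top0.png"); cv2.imwrite("pics/t.png",cv2.resize(c[215:265,175:285],None,fx=7,fy=7,interpolation=2))
cv2.imwrite("pics/f1.png",cv2.resize(i["color"][130:360,240:360],None,fx=2.6*1.9,fy=2.6,interpolation=2)) if 0 else cv2.imwrite("pics/f1.png",cv2.resize(i["color"][230:355,260:340],None,fx=4.8,fy=4.8,interpolation=2))
for nm,(x,y),z in(("ball",(520.5,187.2),74.5),("disc",(512.5,246.7),72),("cone",(504.4,306.2),90)):
    print(nm,"top7",((proj(t,[x,y,z])-[175,215])*7).round().tolist(),"side4.8",((proj(i,[x,y,z])-[260,230])*4.8).round().tolist())
E
```

```text
ball top7 [[462.0, 164.0]] side4.8 [[197.0, 142.0]]
disc top7 [[283.0, 184.0]] side4.8 [[181.0, 272.0]]
cone top7 [[93.0, 201.0]] side4.8 [[164.0, 377.0]]
```

View pics/t.png

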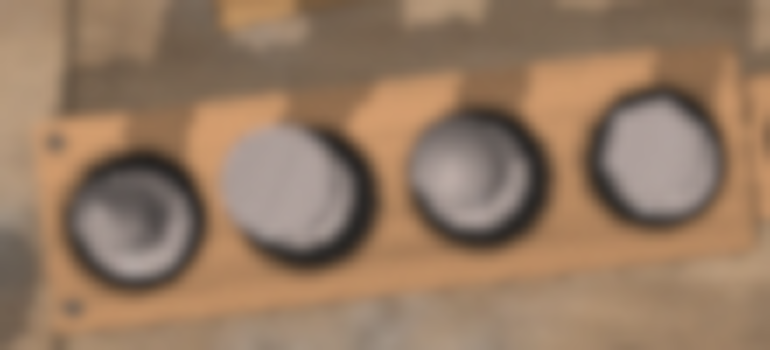

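View pics/f1.png

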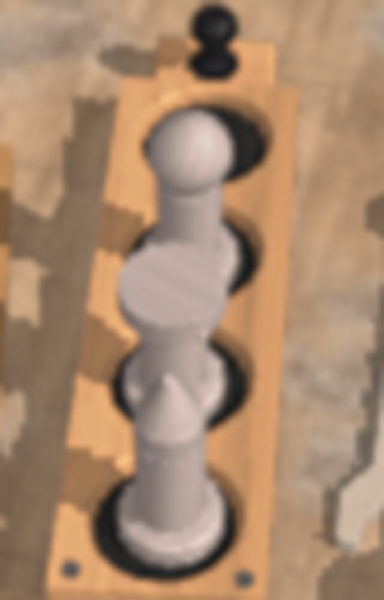

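```bash
python3 plan.py 521 189.5 55 0.135 15
```

```text
15 [[[0.0,0.0,0.0013,0,0,0.0],[0.0,-0.0001,0.005,0,0,0.0],[0.0001,-0.0002,0.011,0,0,0.0],[0.0001,-0.0004,0.019,0,0,0.0],[0.0002,-0.0005,0.0287,0,0,0.0],[0.0003,-0.0007,0.0397,0,0,0.0],[0.0004,-0.001,0.0515,0,0,0.0],[0.0005,-0.0012,0.0635,0,0,0.0],[0.0005,-0.0014,0.0753,0,0,0.0],[0.0006,-0.0016,0.0862,0,0,0.0],[0.0007,-0.0018,0.096,0,0,0.0],[0.0008,-0.002,0.104,0,0,0.0],[0.0008,-0.0021,0.11,0,0,0.0],[0.0008,-0.0021,0.1137,0,0,0.0],[0.0008,-0.0022,0.115,0,0,0.0]]] {'p': [520.9605552513557, 189.5263735418134, 55.000000000000014], 'yaw': 0.135}
```

Call:
move_arm --moves '[[[0,0,0.0013,0,0,0],[0,-0.0001,0.005,0,0,0],[0.0001,-0.0002,0.011,0,0,0],[0.0001,-0.0004,0.019,0,0,0],[0.0002,-0.0005,0.0287,0,0,0],[0.0003,-0.0007,0.0397,0,0,0],[0.0004,-0.001,0.0515,0,0,0],[0.0005,-0.0012,0.0635,0,0,0],[0.0005,-0.0014,0.0753,0,0,0],[0.0006,-0.0016,0.0862,0,0,0],[0.0007,-0.0018,0.096,0,0,0],[0.0008,-0.002,0.104,0,0,0],[0.0008,-0.0021,0.11,0,0,0],[0.0008,-0.0021,0.1137,0,0,0],[0.0008,-0.0022,0.115,0,0,0]]]'

```text
clock: 29.58
eef_pos: [521.0, 189.5, 54.9]
tool_rot: [-3.142, -0.0, 0.135]
force: [0.3, -0.2, -0.4]
width: 59.8
```

Call:
move_arm --moves '[[[0,0,0,0,0,0],[0,0,0,0,0,0],[0,0,0,0,0,0],[0,0,0,0,0,0]]]' --jaw 0.45

```text
clock: 30.08
eef_pos: [521.0, 189.6, 55.1]
tool_rot: [-3.141, -0.0, 0.135]
force: [1.1, -0.5, -0.3]
width: 38.2
```

```bash
cat > lk.py <<'E'
import sys
from h import *
tag=sys.argv[1];x0,x1,y0,y1=map(int,sys.argv[2:6]);f=float(sys.argv[6])
s=ctrl.read_state(); print(np.round(s["eef_pos"],1),np.round(s["force"],1),round(s["width"],1),round(s["clock"],2))
i=get_image("side")
cv2.imwrite(f"pics/{tag}.png",cv2.resize(i["color"][y0:y1,x0:x1],None,fx=f,fy=f,interpolation=2))
print((proj(i,[s["eef_pos"]])-[x0,y0])*f)
E
python3 lk.py g1 250 350 200 300 6
```

```text
[521.  189.6  55.1] [ 1.1 -0.5 -0.3] 38.2 30.07
[[302.74820841 409.68730797]]
```

View pics/g1.png

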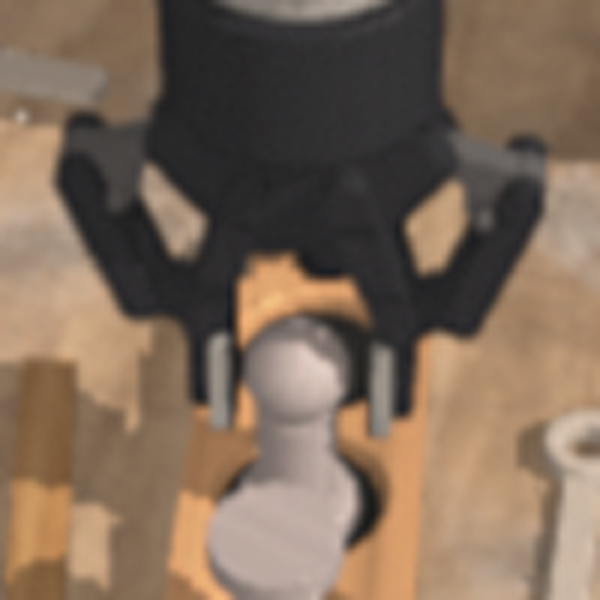

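The ball spans 243–348 between pad faces at 232 and 370, so it is 1.6 mm off toward +x. I'll shift the jaws and close.

Call:
move_arm --moves '[[[0.0008,0,0,0,0,0],[0.0016,0,0,0,0,0],[0.0016,0,0,0,0,0]]]'

```text
clock: 30.5
eef_pos: [522.7, 189.7, 55.0]
tool_rot: [-3.142, -0.0, 0.135]
force: [1.0, -0.4, -0.1]
width: 38.1
```

Call:
move_arm --moves '[[[0,0,0,0,0,0],[0,0,0,0,0,0],[0,0,0,0,0,0],[0,0,0,0,0,0],[0,0,0,0,0,0],[0,0,0,0,0,0]]]' --jaw 0

```text
clock: 31.25
eef_pos: [522.8, 189.8, 55.2]
tool_rot: [-3.141, -0.001, 0.135]
force: [0.7, -0.4, 5.2]
width: 27.7
```

```bash
python3 lk.py g2 250 350 200 300 6
```

```text
[522.8 189.8  55.2] [ 0.7 -0.4  5.2] 27.7 31.25
[[296.63755204 409.00967234]]
```

View pics/g2.png

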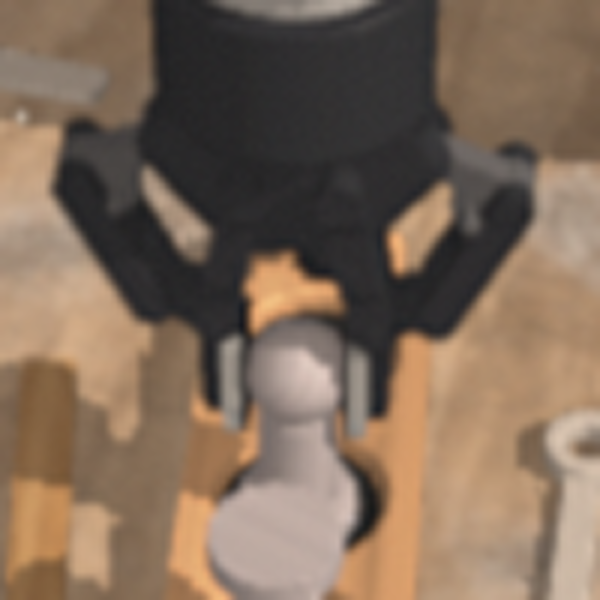

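The ball is gripped centrally and still upright. Lifting to see how it hangs.

Call:
move_arm --moves '[[[0,0,0,0,0,0],[0,0,0,0,0,0],[0,0,-0.001,0,0,0],[0,0,-0.004,0,0,0],[0,0,-0.01,0,0,0],[0,0,-0.02,0,0,0],[0,0,-0.034,0,0,0],[0,0,-0.05,0,0,0],[0,0,-0.066,0,0,0],[0,0,-0.08,0,0,0],[0,0,-0.09,0,0,0],[0,0,-0.097,0,0,0],[0,0,-0.1,0,0,0],[0,0,-0.1,0,0,0]]]'

```text
clock: 33.05
eef_pos: [522.4, 189.7, 154.9]
tool_rot: [3.142, 0.0, 0.135]
force: [-0.3, 0.2, -2.6]
width: 28.1
```

```bash
python3 lk.py g3 250 350 150 250 6; echo '{"p":[522.55,189.74,155.0],"yaw":0.135}'>cmd.json; python3 plan.py 475.3 -204.6 185 -1.591 20
```

```text
[522.4 189.7 154.9] [-0.3  0.2 -2.6] 28.1 33.05
[[296.17599211 453.94520556]]
20 [[[-0.0006,0.0024,-0.0002,0,0,0.011],[-0.0024,0.0094,-0.0007,0,0,0.042],[-0.0054,0.0209,-0.0016,0,0,0.094],[-0.0095,0.0367,-0.0029,0,0,0.165],[-0.0146,0.0563,-0.0044,0,0,0.253],[-0.0206,0.0792,-0.0062,0,0,0.356],[-0.0273,0.1049,-0.0082,0,0,0.471],[-0.0345,0.1328,-0.0104,0,0,0.596],[-0.0421,0.1621,-0.0127,0,0,0.728],[-0.0499,0.1922,-0.015,0,0,0.863],[-0.0578,0.2223,-0.0173,0,0,0.998],[-0.0654,0.2516,-0.0196,0,0,1.13],[-0.0726,0.2795,-0.0218,0,0,1.255],[-0.0793,0.3052,-0.0238,0,0,1.37],[-0.0853,0.3281,-0.0256,0,0,1.473],[-0.0904,0.3477,-0.0271,0,0,1.561],[-0.0945,0.3634,-0.0284,0,0,1.632],[-0.0974,0.375,-0.0293,0,0,1.684],[-0.0993,0.382,-0.0298,0,0,1.715],[-0.0999,0.3844,-0.03,0,0,1.726]]] {'p': [475.2954725638903, -204.6080437846623, 185.00000000000006], 'yaw': -1.591}
```

View pics/g3.png

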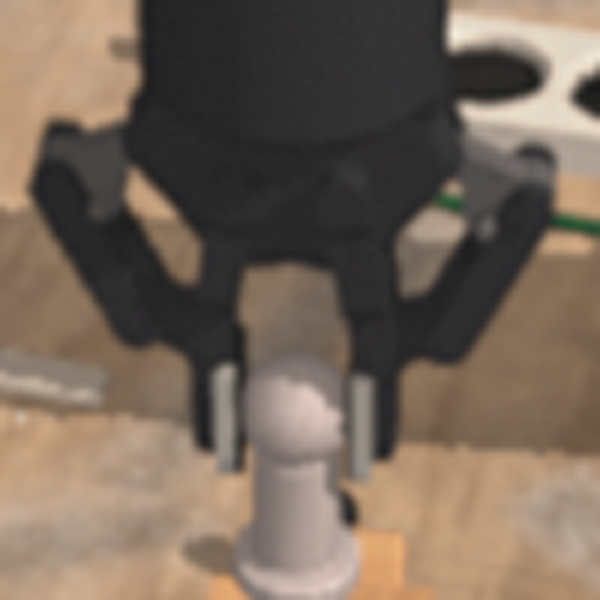

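Hangs plumb. Carrying it to metal well 3.

Call:
move_arm --moves '[[[-0.0006,0.0024,-0.0002,0,0,0.011],[-0.0024,0.0094,-0.0007,0,0,0.042],[-0.0054,0.0209,-0.0016,0,0,0.094],[-0.0095,0.0367,-0.0029,0,0,0.165],[-0.0146,0.0563,-0.0044,0,0,0.253],[-0.0206,0.0792,-0.0062,0,0,0.356],[-0.0273,0.1049,-0.0082,0,0,0.471],[-0.0345,0.1328,-0.0104,0,0,0.596],[-0.0421,0.1621,-0.0127,0,0,0.728],[-0.0499,0.1922,-0.015,0,0,0.863],[-0.0578,0.2223,-0.0173,0,0,0.998],[-0.0654,0.2516,-0.0196,0,0,1.13],[-0.0726,0.2795,-0.0218,0,0,1.255],[-0.0793,0.3052,-0.0238,0,0,1.37],[-0.0853,0.3281,-0.0256,0,0,1.473],[-0.0904,0.3477,-0.0271,0,0,1.561],[-0.0945,0.3634,-0.0284,0,0,1.632],[-0.0974,0.375,-0.0293,0,0,1.684],[-0.0993,0.382,-0.0298,0,0,1.715],[-0.0999,0.3844,-0.03,0,0,1.726]]]'

```text
clock: 35.6
eef_pos: [475.3, -204.7, 184.9]
tool_rot: [3.141, 0.0, -1.592]
force: [0.2, 0.5, -2.7]
width: 27.7
```

```bash
python3 lk.py g4 300 440 60 180 5; python3 - <<'E'
from h import *
i=get_image("side"); s=ctrl.read_state(); e=s["eef_pos"]
print((proj(i,[e+[0,0,-41],e+[0,0,20],e+[10,0,-41],e+[0,10,-41]])-[300,60])*5)
E
```

```text
[ 475.3 -204.7  184.9] [ 0.2  0.5 -2.7] 27.7 35.6
[[305.50295147 203.93022547]]
[[298.28505222 288.47138969]
 [308.83263023 161.67910763]
 [276.00500403 285.9033156 ]
 [295.3015292  299.40665493]]
```

View pics/g4.png

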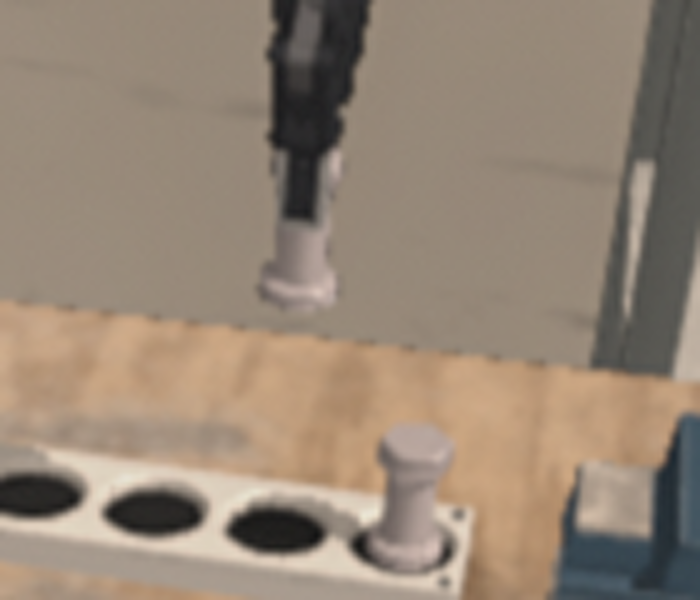

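```bash
python3 plan.py 475.3 -204 95 -1.591 8 475.3 -204 55 -1.591 11
```

```text
19 [[[0.0,0.0,0.0034,0,0,0.0],[-0.0001,0.0,0.0132,0,0,0.0],[-0.0002,0.0,0.0278,0,0,0.0],[-0.0003,0.0,0.045,0,0,0.0],[-0.0004,0.0,0.0622,0,0,0.0],[-0.0005,0.0,0.0768,0,0,0.0],[-0.0006,0.0,0.0866,0,0,0.0],[-0.0006,0.0,0.09,0,0,0.0],[-0.0006,0.0,0.0908,0,0,0.0],[-0.0006,0.0,0.0932,0,0,0.0],[-0.0006,0.0,0.0969,0,0,0.0],[-0.0006,0.0,0.1017,0,0,0.0],[-0.0006,0.0,0.1072,0,0,0.0],[-0.0006,0.0,0.1128,0,0,0.0],[-0.0006,0.0,0.1183,0,0,0.0],[-0.0006,0.0,0.1231,0,0,0.0],[-0.0006,0.0,0.1268,0,0,0.0],[-0.0006,0.0,0.1292,0,0,0.0],[-0.0006,0.0,0.13,0,0,0.0]]] {'p': [475.3075939431397, -204.0081662370202, 55.00000000000006], 'yaw': -1.591}
```

Call:
move_arm --moves '[[[0,0,0.0034,0,0,0],[-0.0001,0,0.0132,0,0,0],[-0.0002,0,0.0278,0,0,0],[-0.0003,0,0.045,0,0,0],[-0.0004,0,0.0622,0,0,0],[-0.0005,0,0.0768,0,0,0],[-0.0006,0,0.0866,0,0,0],[-0.0006,0,0.09,0,0,0],[-0.0006,0,0.0908,0,0,0],[-0.0006,0,0.0932,0,0,0],[-0.0006,0,0.0969,0,0,0],[-0.0006,0,0.1017,0,0,0],[-0.0006,0,0.1072,0,0,0],[-0.0006,0,0.1128,0,0,0],[-0.0006,0,0.1183,0,0,0],[-0.0006,0,0.1231,0,0,0],[-0.0006,0,0.1268,0,0,0],[-0.0006,0,0.1292,0,0,0],[-0.0006,0,0.13,0,0,0]]]'

```text
clock: 38.08
eef_pos: [475.5, -204.2, 55.2]
tool_rot: [-3.141, -0.0, -1.591]
force: [-0.5, -0.1, 4.2]
width: 27.4
```

```bash
python3 lk.py g5 300 440 60 180 5
```

```text
[ 475.5 -204.2   55.2] [-0.5 -0.1  4.2] 27.4 38.08
[[283.84443304 457.395404  ]]
```

View pics/g5.png

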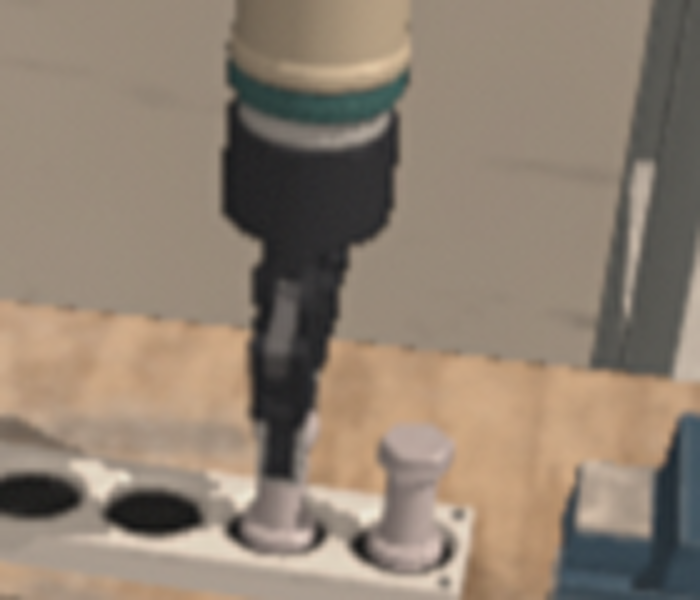

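The ball is on its pad (force +4 N), with the foot in the well at crop (275,533). Releasing.

Call:
move_arm --moves '[[[0,0,0,0,0,0],[0,0,0,0,0,0],[0,0,0,0,0,0],[0,0,0,0,0,0],[0,0,-0.001,0,0,0],[0,0,-0.006,0,0,0],[0,0,-0.015,0,0,0],[0,0,-0.03,0,0,0],[0,0,-0.05,0,0,0],[0,0,-0.075,0,0,0],[0,0,-0.1,0,0,0],[0,0,-0.115,0,0,0],[0,0,-0.12,0,0,0]]]' --jaw 0.7

```text
clock: 39.75
eef_pos: [475.7, -204.1, 176.1]
tool_rot: [-3.14, -0.0, -1.591]
force: [1.2, -0.0, -0.5]
width: 60.0
```

```bash
python3 lk.py g6 300 440 60 180 5; echo '{"p":[475.3,-204.0,175],"yaw":-1.591}'>cmd.json; python3 plan.py 514 249 165 0.135 20
```

```text
[ 475.7 -204.1  176.1] [ 1.2 -0.  -0.5] 60.0 39.75
[[302.8655208 222.8750334]]
20 [[[-0.0028,-0.0002,0.0001,0,0,-0.011],[-0.0111,-0.0007,0.0002,0,0,-0.042],[-0.0247,-0.0016,0.0005,0,0,-0.094],[-0.0433,-0.0028,0.001,0,0,-0.165],[-0.0664,-0.0043,0.0015,0,0,-0.253],[-0.0935,-0.0061,0.0021,0,0,-0.356],[-0.1239,-0.0081,0.0027,0,0,-0.471],[-0.1567,-0.0102,0.0035,0,0,-0.596],[-0.1914,-0.0125,0.0042,0,0,-0.728],[-0.2268,-0.0148,0.005,0,0,-0.863],[-0.2623,-0.0171,0.0058,0,0,-0.998],[-0.2969,-0.0193,0.0065,0,0,-1.13],[-0.3298,-0.0215,0.0073,0,0,-1.255],[-0.3602,-0.0235,0.0079,0,0,-1.37],[-0.3872,-0.0252,0.0085,0,0,-1.473],[-0.4104,-0.0267,0.009,0,0,-1.561],[-0.429,-0.0279,0.0095,0,0,-1.632],[-0.4426,-0.0288,0.0098,0,0,-1.684],[-0.4509,-0.0294,0.0099,0,0,-1.715],[-0.4537,-0.0295,0.01,0,0,-1.726]]] {'p': [513.9597623681327, 249.011437795603, 165.0], 'yaw': 0.135}
```

View pics/g6.png

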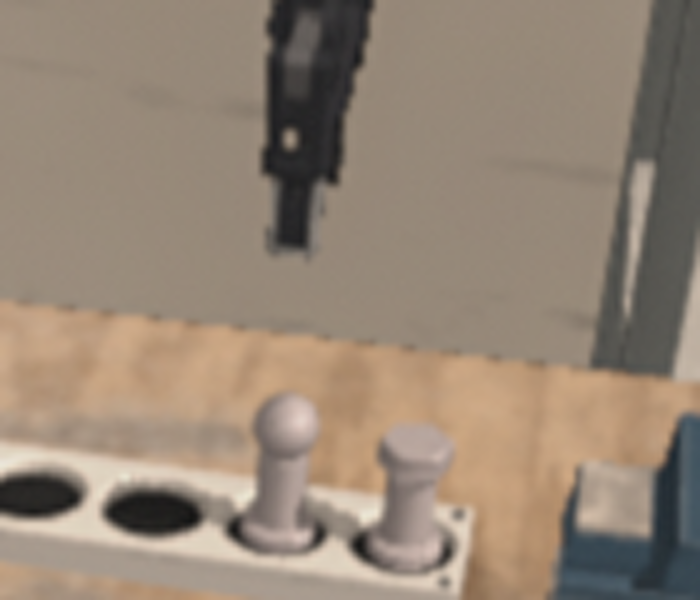

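The ball stands upright in well 3, at crop (280,480). Next is the steel disc.

Call:
move_arm --moves '[[[-0.0028,-0.0002,0.0001,0,0,-0.011],[-0.0111,-0.0007,0.0002,0,0,-0.042],[-0.0247,-0.0016,0.0005,0,0,-0.094],[-0.0433,-0.0028,0.001,0,0,-0.165],[-0.0664,-0.0043,0.0015,0,0,-0.253],[-0.0935,-0.0061,0.0021,0,0,-0.356],[-0.1239,-0.0081,0.0027,0,0,-0.471],[-0.1567,-0.0102,0.0035,0,0,-0.596],[-0.1914,-0.0125,0.0042,0,0,-0.728],[-0.2268,-0.0148,0.005,0,0,-0.863],[-0.2623,-0.0171,0.0058,0,0,-0.998],[-0.2969,-0.0193,0.0065,0,0,-1.13],[-0.3298,-0.0215,0.0073,0,0,-1.255],[-0.3602,-0.0235,0.0079,0,0,-1.37],[-0.3872,-0.0252,0.0085,0,0,-1.473],[-0.4104,-0.0267,0.009,0,0,-1.561],[-0.429,-0.0279,0.0095,0,0,-1.632],[-0.4426,-0.0288,0.0098,0,0,-1.684],[-0.4509,-0.0294,0.0099,0,0,-1.715],[-0.4537,-0.0295,0.01,0,0,-1.726]]]' --jaw 0.7

```text
clock: 42.3
eef_pos: [514.0, 248.9, 164.9]
tool_rot: [3.141, 0.0, 0.136]
force: [0.6, -0.2, 0.3]
width: 59.7
```

```bash
python3 plan.py 514 249 47 0.135 15;  python3 lk.py h1 250 350 200 320 5
```

```text
15 [[[0.0,0.0,0.0013,0,0,0.0],[0.0,0.0,0.0051,0,0,0.0],[0.0,0.0,0.0113,0,0,0.0],[0.0,0.0,0.0195,0,0,0.0],[0.0,0.0,0.0295,0,0,0.0],[0.0,0.0,0.0408,0,0,0.0],[0.0,0.0,0.0528,0,0,0.0],[0.0,0.0,0.0652,0,0,0.0],[0.0,0.0,0.0772,0,0,0.0],[0.0,0.0,0.0885,0,0,0.0],[0.0,0.0,0.0985,0,0,0.0],[0.0,0.0,0.1067,0,0,0.0],[0.0,0.0,0.1129,0,0,0.0],[0.0,0.0,0.1167,0,0,0.0],[0.0,0.0,0.118,0,0,0.0]]] {'p': [513.9597623681327, 249.01143779560297, 47.000000000000014], 'yaw': 0.135}
[514.  248.9 164.9] [ 0.6 -0.2  0.3] 59.7 42.3
[[229.93873659 233.73810216]]
```

View pics/h1.png

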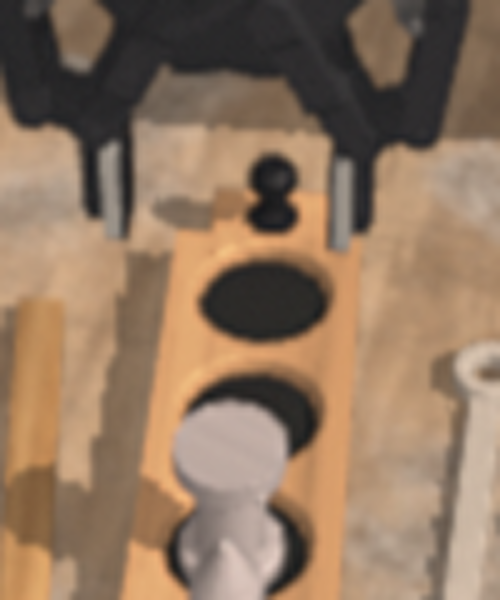

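Call:
move_arm --moves '[[[0,0,0.0013,0,0,0],[0,0,0.0051,0,0,0],[0,0,0.0113,0,0,0],[0,0,0.0195,0,0,0],[0,0,0.0295,0,0,0],[0,0,0.0408,0,0,0],[0,0,0.0528,0,0,0],[0,0,0.0652,0,0,0],[0,0,0.0772,0,0,0],[0,0,0.0885,0,0,0],[0,0,0.0985,0,0,0],[0,0,0.1067,0,0,0],[0,0,0.1129,0,0,0],[0,0,0.1167,0,0,0],[0,0,0.118,0,0,0]]]'

```text
clock: 44.22
eef_pos: [514.0, 249.0, 46.9]
tool_rot: [-3.142, -0.0, 0.135]
force: [-0.1, 0.2, -0.3]
width: 59.6
```

Call:
move_arm --moves '[[[0,0,0,0,0,0],[0,0,0,0,0,0],[0,0,0,0,0,0]]]' --jaw 0.55

```text
clock: 44.6
eef_pos: [514.1, 249.1, 47.2]
tool_rot: [-3.141, -0.0, 0.135]
force: [0.5, 0.8, -0.2]
width: 47.1
```

```bash
python3 lk.py h2 250 350 220 320 6
```

```text
[514.1 249.1  47.2] [ 0.5  0.8 -0.2] 47.1 44.6
[[279.84663266 465.01404295]]
```

View pics/h2.png

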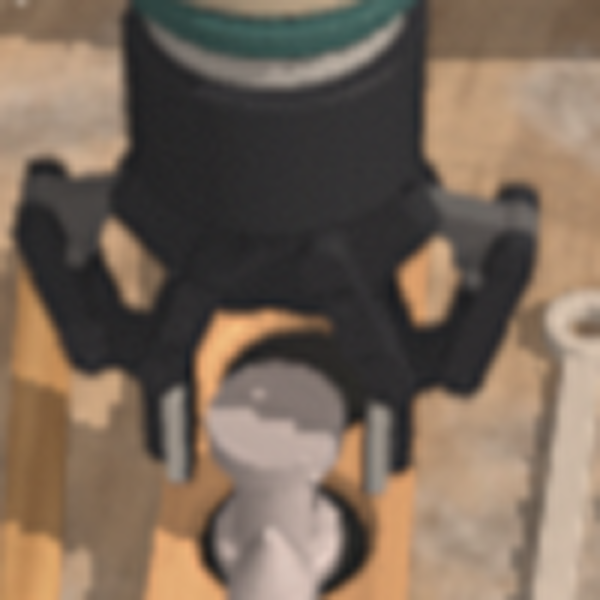

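The disc spans 207–345 between pad faces at 187 and 366, so it is centred. Closing.

Call:
move_arm --moves '[[[0,0,0,0,0,0],[0,0,0,0,0,0],[0,0,0,0,0,0],[0,0,0,0,0,0],[0,0,0,0,0,0],[0,0,0,0,0,0]]]' --jaw 0

```text
clock: 45.4
eef_pos: [514.2, 249.1, 47.4]
tool_rot: [-3.141, -0.001, 0.135]
force: [-0.3, 1.1, 6.1]
width: 34.7
```

Call:
move_arm --moves '[[[0,0,0,0,0,0],[0,0,-0.001,0,0,0],[0,0,-0.003,0,0,0],[0,0,-0.006,0,0,0],[0,0,-0.01,0,0,0],[0,0,-0.013,0,0,0],[0,0,-0.015,0,0,0],[0,0,-0.015,0,0,0]]]'

```text
clock: 46.4
eef_pos: [514.1, 249.1, 62.2]
tool_rot: [-3.141, -0.0, 0.135]
force: [-0.0, -0.8, -1.5]
width: 34.4
```

```bash
python3 lk.py h3 250 350 220 320 6
```

```text
[514.1 249.1  62.2] [-0.  -0.8 -1.5] 34.4 46.4
[[279.48028563 429.46661157]]
```

View pics/h3.png

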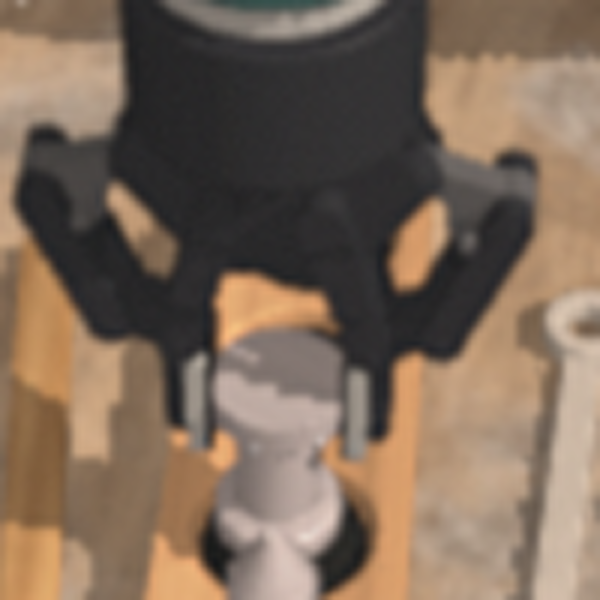

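Call:
move_arm --moves '[[[0,0,-0.002,0,0,0],[0,0,-0.008,0,0,0],[0,0,-0.018,0,0,0],[0,0,-0.032,0,0,0],[0,0,-0.048,0,0,0],[0,0,-0.065,0,0,0],[0,0,-0.08,0,0,0],[0,0,-0.091,0,0,0],[0,0,-0.098,0,0,0],[0,0,-0.1,0,0,0]]]'

```text
clock: 47.7
eef_pos: [514.0, 249.1, 162.3]
tool_rot: [-3.141, -0.0, 0.135]
force: [0.2, -0.9, -1.9]
width: 34.6
```

```bash
 python3 lk.py h4 240 350 150 260 5; echo '{"p":[513.96,249.01,162],"yaw":0.135}'>cmd.json; python3 plan.py 535.3 -205.4 165 -1.591 20
```

```text
[514.  249.1 162.3] [ 0.2 -0.9 -1.9] 34.6 47.7
[[280.06938026 490.30834868]]
20 [[[-0.0002,0.0028,0.0,0,0,0.011],[-0.001,0.0111,-0.0001,0,0,0.042],[-0.0022,0.0247,-0.0002,0,0,0.094],[-0.0038,0.0433,-0.0003,0,0,0.165],[-0.0059,0.0664,-0.0004,0,0,0.253],[-0.0082,0.0934,-0.0006,0,0,0.356],[-0.0109,0.1237,-0.0008,0,0,0.471],[-0.0138,0.1566,-0.001,0,0,0.596],[-0.0169,0.1911,-0.0013,0,0,0.728],[-0.02,0.2266,-0.0015,0,0,0.863],[-0.0231,0.262,-0.0017,0,0,0.998],[-0.0262,0.2966,-0.002,0,0,1.13],[-0.0291,0.3294,-0.0022,0,0,1.255],[-0.0318,0.3598,-0.0024,0,0,1.37],[-0.0342,0.3868,-0.0026,0,0,1.473],[-0.0362,0.4099,-0.0027,0,0,1.561],[-0.0378,0.4285,-0.0028,0,0,1.632],[-0.039,0.4421,-0.0029,0,0,1.684],[-0.0398,0.4504,-0.003,0,0,1.715],[-0.04,0.4531,-0.003,0,0,1.726]]] {'p': [535.3068166692476, -205.3510056090746, 165.00000000000006], 'yaw': -1.591}
```

View pics/h4.png

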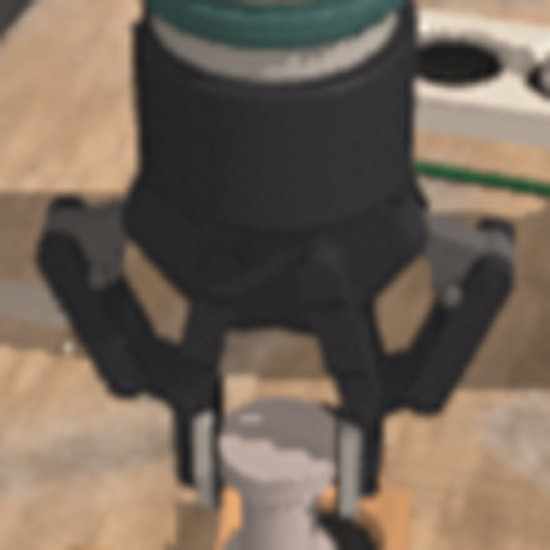

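Call:
move_arm --moves '[[[-0.0002,0.0028,0,0,0,0.011],[-0.001,0.0111,-0.0001,0,0,0.042],[-0.0022,0.0247,-0.0002,0,0,0.094],[-0.0038,0.0433,-0.0003,0,0,0.165],[-0.0059,0.0664,-0.0004,0,0,0.253],[-0.0082,0.0934,-0.0006,0,0,0.356],[-0.0109,0.1237,-0.0008,0,0,0.471],[-0.0138,0.1566,-0.001,0,0,0.596],[-0.0169,0.1911,-0.0013,0,0,0.728],[-0.02,0.2266,-0.0015,0,0,0.863],[-0.0231,0.262,-0.0017,0,0,0.998],[-0.0262,0.2966,-0.002,0,0,1.13],[-0.0291,0.3294,-0.0022,0,0,1.255],[-0.0318,0.3598,-0.0024,0,0,1.37],[-0.0342,0.3868,-0.0026,0,0,1.473],[-0.0362,0.4099,-0.0027,0,0,1.561],[-0.0378,0.4285,-0.0028,0,0,1.632],[-0.039,0.4421,-0.0029,0,0,1.684],[-0.0398,0.4504,-0.003,0,0,1.715],[-0.04,0.4531,-0.003,0,0,1.726]]]'

```text
clock: 50.25
eef_pos: [535.3, -205.4, 164.9]
tool_rot: [3.141, 0.0, -1.592]
force: [-0.5, 0.7, -1.1]
width: 34.7
```

```bash
python3 lk.py h5 280 420 80 200 5; python3 - <<'E'
from h import *
i=get_image("side"); s=ctrl.read_state(); e=s["eef_pos"]
print((proj(i,[e+[0,0,-33],e+[0,0,20],e+[10,0,-33],e+[0,10,-33]])-[280,80])*5)
E
```

```text
[ 535.3 -205.4  164.9] [-0.5  0.7 -1.1] 34.7 50.25
[[267.6769305  129.53851777]]
[[264.52432057 196.26998745]
 [269.24400229  88.54279012]
 [242.72978115 193.73584488]
 [260.67619935 207.09800564]]
```

View pics/h5.png

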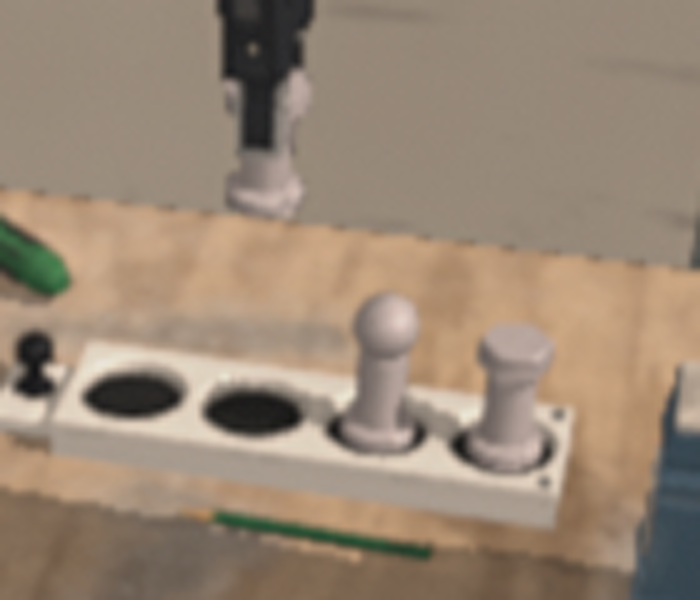

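Call:
move_arm --moves '[[[0,0,0.0029,0,0,0],[0,0,0.011,0,0,0],[0,0,0.0231,0,0,0],[0,0,0.0375,0,0,0],[0,0,0.0519,0,0,0],[0,0,0.064,0,0,0],[0,0,0.0721,0,0,0],[0,0,0.075,0,0,0],[0,0,0.0759,0,0,0],[0,0,0.0785,0,0,0],[0,0,0.0825,0,0,0],[0,0,0.0877,0,0,0],[0,0,0.0937,0,0,0],[0,0,0.0998,0,0,0],[0,0,0.1058,0,0,0],[0,0,0.111,0,0,0],[0,0,0.115,0,0,0],[0,0,0.117,0,0,0],[0,0,0.118,0,0,0]]]'

```text
clock: 52.72
eef_pos: [535.6, -205.4, 47.4]
tool_rot: [-3.141, 0.0, -1.591]
force: [-0.9, 0.4, 6.9]
width: 34.8
```

```bash
python3 lk.py h6 280 420 80 200 5
```

```text
[ 535.6 -205.4   47.4] [-0.9  0.4  6.9] 34.8 52.73
[[257.28333462 354.34220269]]
```

View pics/h6.png

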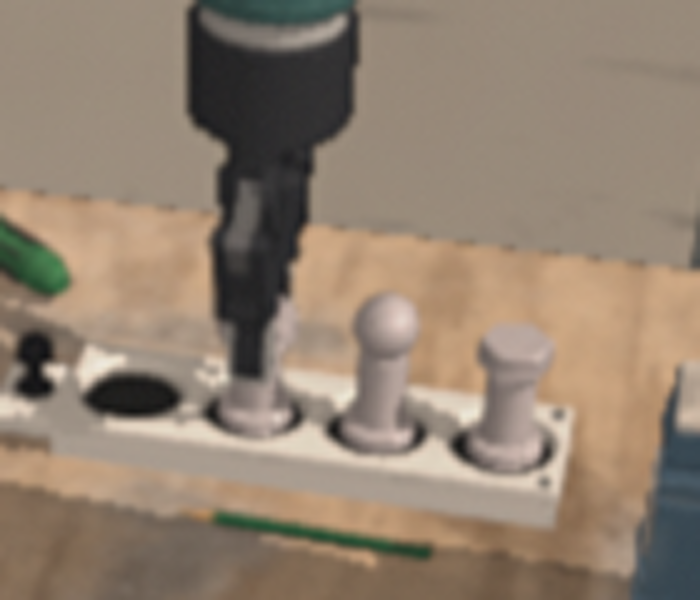

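Seated (+7 N), with the foot in well 2 at crop (255,415). Releasing.

Call:
move_arm --moves '[[[0,0,0,0,0,0],[0,0,0,0,0,0],[0,0,0,0,0,0],[0,0,0,0,0,0],[0,0,-0.001,0,0,0],[0,0,-0.006,0,0,0],[0,0,-0.015,0,0,0],[0,0,-0.03,0,0,0],[0,0,-0.05,0,0,0],[0,0,-0.075,0,0,0],[0,0,-0.1,0,0,0],[0,0,-0.115,0,0,0],[0,0,-0.12,0,0,0]]]' --jaw 0.7

```text
clock: 54.4
eef_pos: [535.8, -205.5, 168.3]
tool_rot: [-3.14, -0.0, -1.591]
force: [0.1, 0.4, -0.6]
width: 59.9
```

```bash
python3 lk.py h7 280 420 80 200 5; echo '{"p":[535.3,-205.35,167],"yaw":-1.591}'>cmd.json; python3 plan.py 504 307 165 0.135 20
```

```text
[ 535.8 -205.5  168.3] [ 0.1  0.4 -0.6] 59.9 54.4
[[267.06787388 122.30958699]]
20 [[[-0.0031,0.0003,0.0,0,0,-0.011],[-0.0125,0.001,0.0,0,0,-0.042],[-0.0279,0.0023,0.0001,0,0,-0.094],[-0.0489,0.004,0.0002,0,0,-0.165],[-0.0749,0.0061,0.0003,0,0,-0.253],[-0.1054,0.0086,0.0004,0,0,-0.356],[-0.1397,0.0114,0.0005,0,0,-0.471],[-0.1768,0.0144,0.0007,0,0,-0.596],[-0.2158,0.0176,0.0008,0,0,-0.728],[-0.2558,0.0208,0.001,0,0,-0.863],[-0.2958,0.0241,0.0012,0,0,-0.998],[-0.3349,0.0273,0.0013,0,0,-1.13],[-0.3719,0.0303,0.0015,0,0,-1.255],[-0.4062,0.0331,0.0016,0,0,-1.37],[-0.4367,0.0355,0.0017,0,0,-1.473],[-0.4628,0.0377,0.0018,0,0,-1.561],[-0.4837,0.0394,0.0019,0,0,-1.632],[-0.4991,0.0406,0.002,0,0,-1.684],[-0.5085,0.0414,0.002,0,0,-1.715],[-0.5116,0.0416,0.002,0,0,-1.726]]] {'p': [504.0439860701085, 306.9860045841152, 165.0], 'yaw': 0.135}
```

View pics/h7.png

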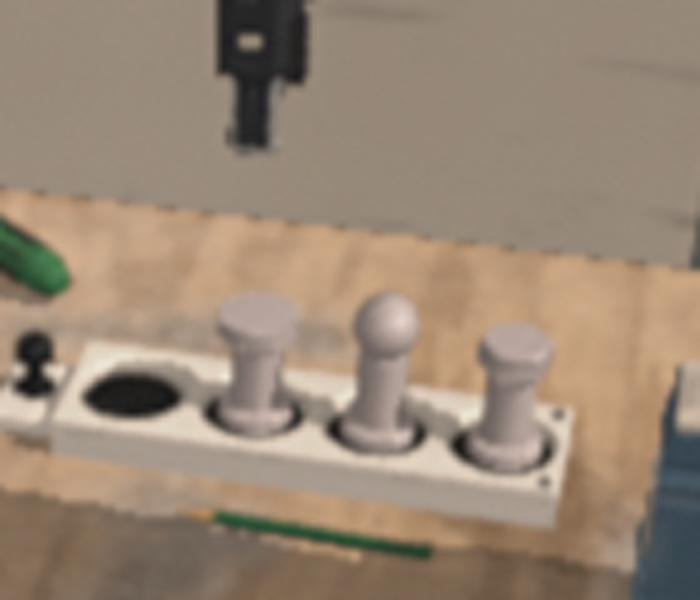

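The disc stands in well 2, at crop (255,365). Last is the cone.

Call:
move_arm --moves '[[[-0.0031,0.0003,0,0,0,-0.011],[-0.0125,0.001,0,0,0,-0.042],[-0.0279,0.0023,0.0001,0,0,-0.094],[-0.0489,0.004,0.0002,0,0,-0.165],[-0.0749,0.0061,0.0003,0,0,-0.253],[-0.1054,0.0086,0.0004,0,0,-0.356],[-0.1397,0.0114,0.0005,0,0,-0.471],[-0.1768,0.0144,0.0007,0,0,-0.596],[-0.2158,0.0176,0.0008,0,0,-0.728],[-0.2558,0.0208,0.001,0,0,-0.863],[-0.2958,0.0241,0.0012,0,0,-0.998],[-0.3349,0.0273,0.0013,0,0,-1.13],[-0.3719,0.0303,0.0015,0,0,-1.255],[-0.4062,0.0331,0.0016,0,0,-1.37],[-0.4367,0.0355,0.0017,0,0,-1.473],[-0.4628,0.0377,0.0018,0,0,-1.561],[-0.4837,0.0394,0.0019,0,0,-1.632],[-0.4991,0.0406,0.002,0,0,-1.684],[-0.5085,0.0414,0.002,0,0,-1.715],[-0.5116,0.0416,0.002,0,0,-1.726]]]' --jaw 0.7

```text
clock: 56.95
eef_pos: [504.1, 306.9, 164.9]
tool_rot: [3.141, 0.0, 0.135]
force: [-0.1, -1.6, -0.0]
width: 59.5
```

Call:
move_arm --moves '[[[0,0,0.0013,0,0,0],[0,0,0.0051,0,0,0],[0,0,0.0113,0,0,0],[0,0,0.0195,0,0,0],[0,0,0.0295,0,0,0],[0,0,0.0408,0,0,0],[0,0,0.0528,0,0,0],[0,0,0.0652,0,0,0],[0,0,0.0772,0,0,0],[0,0,0.0885,0,0,0],[0,0,0.0985,0,0,0],[0,0,0.1067,0,0,0],[0,0,0.114,0,0,0],[0,0,0.12,0,0,0],[0,0,0.124,0,0,0],[0,0,0.125,0,0,0]]]'

```text
clock: 58.95
eef_pos: [504.0, 306.9, 39.8]
tool_rot: [3.142, 0.0, 0.135]
force: [0.0, 0.1, 0.1]
width: 60.1
```

```bash
python3 lk.py k1 250 350 240 360 5
```

```text
[504.  306.9  39.8] [0.  0.1 0.1] 60.1 58.95
[[223.00062256 444.9595884 ]]
```

View pics/k1.png

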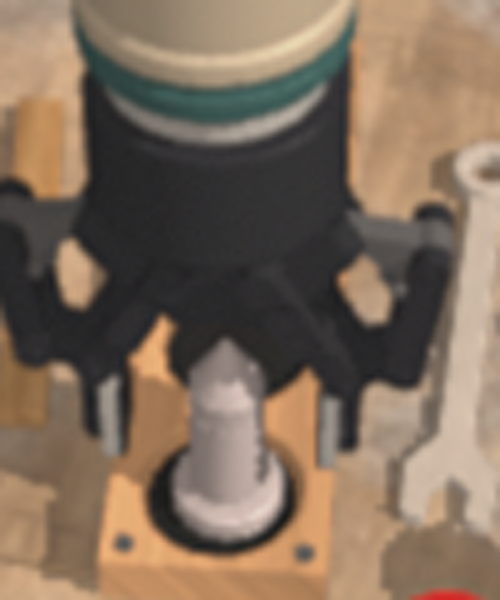

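The neck spans 190–265 and the pad faces' midpoint is 220, so it is 2 mm off toward −x. Shifting and closing.

Call:
move_arm --moves '[[[-0.001,0,0,0,0,0],[-0.002,0,0,0,0,0],[-0.002,0,0,0,0,0]]]'

```text
clock: 59.38
eef_pos: [502.0, 306.8, 40.1]
tool_rot: [-3.141, -0.0, 0.135]
force: [-0.1, 0.2, 0.1]
width: 59.9
```

Call:
move_arm --moves '[[[0,0,0,0,0,0],[0,0,0,0,0,0],[0,0,0,0,0,0],[0,0,0,0,0,0],[0,0,0,0,0,0],[0,0,0,0,0,0],[0,0,0,0,0,0],[0,0,0,0,0,0],[0,0,0,0,0,0]]]' --jaw 0

```text
clock: 60.5
eef_pos: [502.2, 306.8, 40.1]
tool_rot: [-3.141, -0.0, 0.135]
force: [-0.1, -0.1, 4.7]
width: 21.9
```

Call:
move_arm --moves '[[[0,0,0,0,0,0],[0,0,-0.001,0,0,0],[0,0,-0.003,0,0,0],[0,0,-0.006,0,0,0],[0,0,-0.01,0,0,0],[0,0,-0.013,0,0,0],[0,0,-0.015,0,0,0],[0,0,-0.015,0,0,0]]]'

```text
clock: 61.5
eef_pos: [502.2, 306.7, 55.2]
tool_rot: [-3.141, -0.0, 0.135]
force: [-0.7, -0.6, -2.6]
width: 22.5
```

```bash
python3 lk.py k2 250 350 240 360 5
```

```text
[502.2 306.7  55.2] [-0.7 -0.6 -2.6] 22.5 61.5
[[228.14339155 415.52036503]]
```

View pics/k2.png

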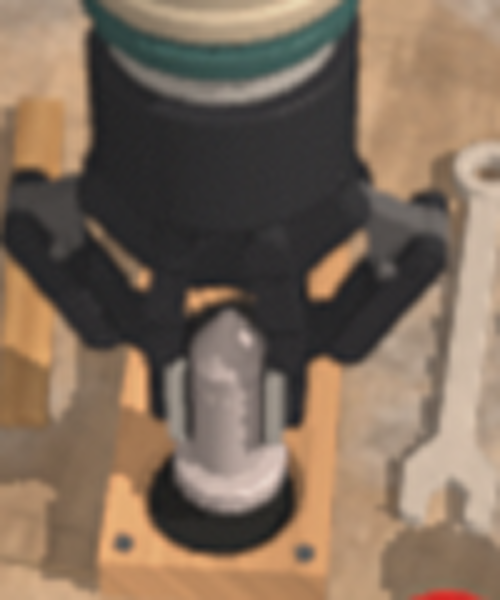

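Call:
move_arm --moves '[[[0,0,-0.002,0,0,0],[0,0,-0.008,0,0,0],[0,0,-0.018,0,0,0],[0,0,-0.032,0,0,0],[0,0,-0.048,0,0,0],[0,0,-0.065,0,0,0],[0,0,-0.08,0,0,0],[0,0,-0.091,0,0,0],[0,0,-0.098,0,0,0],[0,0,-0.1,0,0,0]]]'

```text
clock: 62.8
eef_pos: [502.1, 306.8, 155.3]
tool_rot: [-3.141, -0.0, 0.135]
force: [-0.2, 0.1, -2.6]
width: 22.3
```

```bash
echo '{"p":[502.06,306.72,155],"yaw":0.135}'>cmd.json; python3 plan.py 595.2 -206.6 158 -1.591 20
```

```text
20 [[[0.0001,0.0032,0.0,0,0,0.011],[0.0006,0.0128,-0.0001,0,0,0.042],[0.0013,0.0284,-0.0002,0,0,0.094],[0.0022,0.0498,-0.0003,0,0,0.165],[0.0034,0.0763,-0.0004,0,0,0.253],[0.0048,0.1074,-0.0006,0,0,0.356],[0.0063,0.1423,-0.0008,0,0,0.471],[0.008,0.1801,-0.001,0,0,0.596],[0.0098,0.2198,-0.0013,0,0,0.728],[0.0116,0.2606,-0.0015,0,0,0.863],[0.0134,0.3014,-0.0017,0,0,0.998],[0.0152,0.3411,-0.002,0,0,1.13],[0.0169,0.3789,-0.0022,0,0,1.255],[0.0184,0.4138,-0.0024,0,0,1.37],[0.0198,0.4449,-0.0026,0,0,1.473],[0.021,0.4714,-0.0027,0,0,1.561],[0.0219,0.4928,-0.0028,0,0,1.632],[0.0226,0.5084,-0.0029,0,0,1.684],[0.0231,0.518,-0.003,0,0,1.715],[0.0232,0.5212,-0.003,0,0,1.726]]] {'p': [595.1973809809755, -206.6152786084399, 158.00000000000006], 'yaw': -1.591}
```

Call:
move_arm --moves '[[[0.0001,0.0032,0,0,0,0.011],[0.0006,0.0128,-0.0001,0,0,0.042],[0.0013,0.0284,-0.0002,0,0,0.094],[0.0022,0.0498,-0.0003,0,0,0.165],[0.0034,0.0763,-0.0004,0,0,0.253],[0.0048,0.1074,-0.0006,0,0,0.356],[0.0063,0.1423,-0.0008,0,0,0.471],[0.008,0.1801,-0.001,0,0,0.596],[0.0098,0.2198,-0.0013,0,0,0.728],[0.0116,0.2606,-0.0015,0,0,0.863],[0.0134,0.3014,-0.0017,0,0,0.998],[0.0152,0.3411,-0.002,0,0,1.13],[0.0169,0.3789,-0.0022,0,0,1.255],[0.0184,0.4138,-0.0024,0,0,1.37],[0.0198,0.4449,-0.0026,0,0,1.473],[0.021,0.4714,-0.0027,0,0,1.561],[0.0219,0.4928,-0.0028,0,0,1.632],[0.0226,0.5084,-0.0029,0,0,1.684],[0.0231,0.518,-0.003,0,0,1.715],[0.0232,0.5212,-0.003,0,0,1.726]]]'

```text
clock: 65.3
eef_pos: [595.2, -206.7, 157.9]
tool_rot: [3.141, 0.0, -1.592]
force: [0.4, 0.7, -1.6]
width: 21.7
```

```bash
python3 lk.py k3 270 410 80 200 5; python3 - <<'E'
from h import *
i=get_image("side"); s=ctrl.read_state(); e=s["eef_pos"]
print((proj(i,[e+[0,0,-26],e+[10,0,-26],e+[0,10,-26],[595.2,-207,18]])-[270,80])*5)
E
```

```text
[ 595.2 -206.7  157.9] [ 0.4  0.7 -1.6] 21.7 65.3
[[186.00334926 127.5786817 ]]
[[185.38872513 179.91541211]
 [163.9251602  177.4269761 ]
 [180.70223759 190.54626088]
 [184.65239917 388.85013424]]
```

View pics/k3.png

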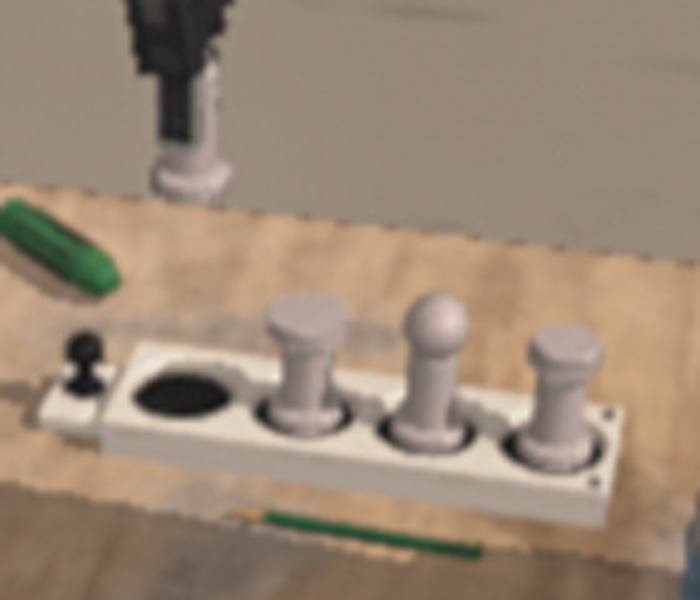

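The foot reads about 2.5 mm low in x; I'll shift +2.5 mm while lowering.

Call:
move_arm --moves '[[[0,-0.0003,0.0029,0,0,0],[0,-0.0007,0.011,0,0,0],[0,-0.001,0.0231,0,0,0],[0,-0.0015,0.0375,0,0,0],[0,-0.002,0.0519,0,0,0],[0,-0.0025,0.064,0,0,0],[0,-0.0025,0.0721,0,0,0],[0,-0.0025,0.075,0,0,0],[0,-0.0025,0.0759,0,0,0],[0,-0.0025,0.0785,0,0,0],[0,-0.0025,0.0825,0,0,0],[0,-0.0025,0.0877,0,0,0],[0,-0.0025,0.0937,0,0,0],[0,-0.0025,0.0998,0,0,0],[0,-0.0025,0.1058,0,0,0],[0,-0.0025,0.111,0,0,0],[0,-0.0025,0.115,0,0,0],[0,-0.0025,0.117,0,0,0],[0,-0.0025,0.118,0,0,0]]]'

```text
clock: 67.78
eef_pos: [597.7, -206.7, 40.2]
tool_rot: [-3.142, 0.0, -1.591]
force: [-1.0, 0.7, 3.0]
width: 22.1
```

```bash
python3 lk.py k4 270 410 80 200 5
```

```text
[ 597.7 -206.7   40.2] [-1.   0.7  3. ] 22.1 67.78
[[179.59517339 349.6575565 ]]
```

View pics/k4.png

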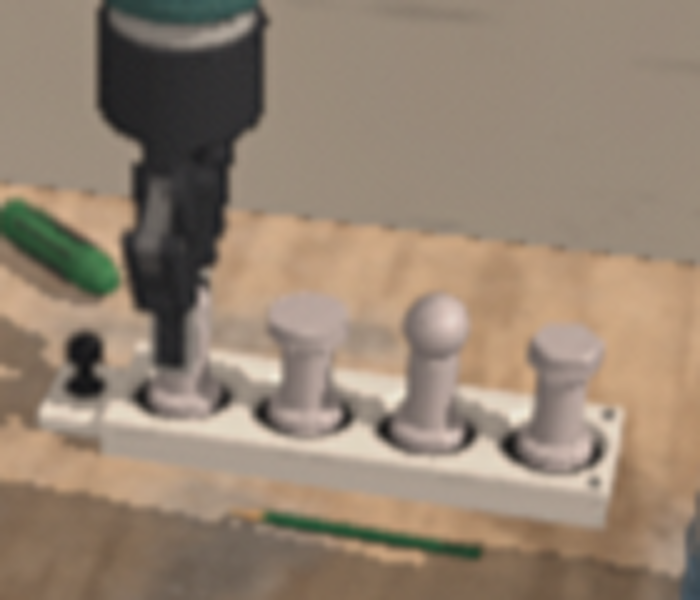

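Seated, with the foot at crop (184,398) in the knob-end well. Release and rise.

Call:
move_arm --moves '[[[0,0,0,0,0,0],[0,0,0,0,0,0],[0,0,0,0,0,0],[0,0,0,0,0,0],[0,0,-0.001,0,0,0],[0,0,-0.006,0,0,0],[0,0,-0.015,0,0,0],[0,0,-0.03,0,0,0],[0,0,-0.05,0,0,0],[0,0,-0.075,0,0,0],[0,0,-0.1,0,0,0],[0,0,-0.13,0,0,0],[0,0,-0.15,0,0,0],[0,0,-0.16,0,0,0],[0,0,-0.16,0,0,0]]]' --jaw 0.7

```text
clock: 69.7
eef_pos: [597.8, -206.7, 200.4]
tool_rot: [-3.141, -0.0, -1.591]
force: [0.9, -0.2, -0.6]
width: 59.7
```

Call:
move_arm --moves '[[[-0.01,0,0,0,0,0],[-0.03,0,0,0,0,0],[-0.06,0,0,0,0,0],[-0.09,0,0,0,0,0],[-0.12,0,0,0,0,0],[-0.15,0,0,0,0,0],[-0.18,0,0,0,0,0],[-0.21,0,0,0,0,0],[-0.23,0,0,0,0,0],[-0.24,0,0,0,0,0],[-0.24,0,0,0,0,0]]]'

```text
clock: 71.08
eef_pos: [602.4, 33.6, 199.8]
tool_rot: [3.141, -0.0, -1.59]
force: [-0.4, 0.4, -0.2]
width: 60.1
```

```bash
python3 lk.py k5 270 410 80 200 5; python3 - <<'E'
from h import *
i=get_image("top"); cv2.imwrite("pics/k6.png",cv2.resize(i["color"][160:320,170:440],None,fx=2.9,fy=2.9,interpolation=2))
E
```

```text
[602.4  33.6 199.8] [-0.4  0.4 -0.2] 60.1 71.08
[[ 27.69558246 327.35427691]]
```

View pics/k5.png

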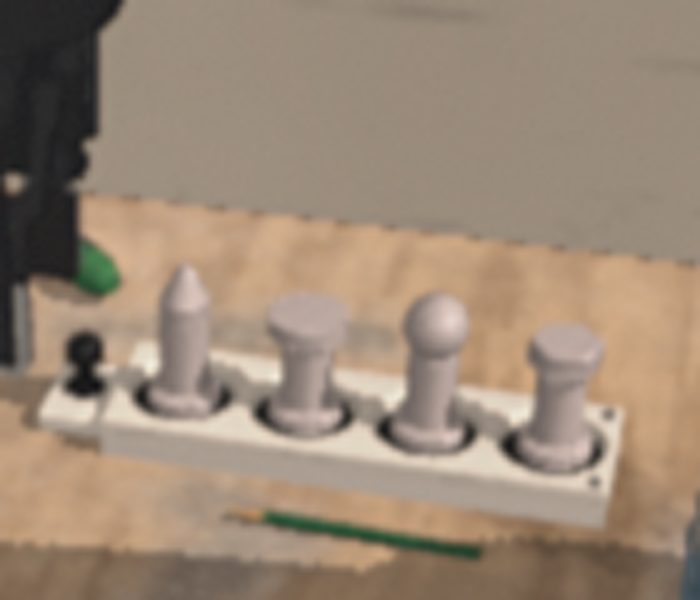

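View pics/k6.png

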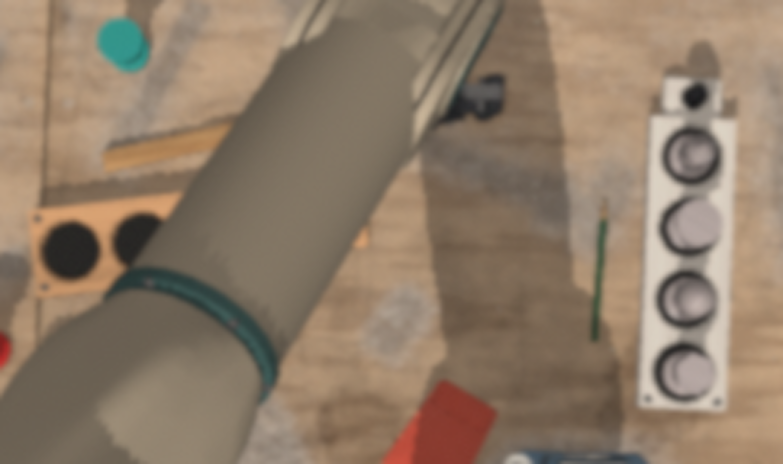

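Both views show all four upright in their wells. From the knob they run cone, disc, ball, hex, the reverse of hex, ball, disc, cone. The arm is clear, so I'm handing in.

```bash
python3 -c "
from cell import job
print(job.finish_job())"
```

```text
the job is handed in; nothing more can be done
None
```

All four steel mandrels now stand in the metal rack in reverse order, and I handed the job in at about 71 s of the allowed 128 s. From the metal rack's knob they run cone, disc, ball, hex; in the wooden rack, from its knob, they ran hex, ball, disc, cone.

**Last checks:** after the final release, both camera views showed every mandrel upright with its foot inside its own well. None fell, and the gripper was clear of the rack and touching nothing. The highest wrist force in my readings was about 7 N.

**What went wrong:** my first two grips on the hex, at its neck, did not close fully (29 mm instead of 24 mm). The finger linkage was meeting the hex head, and the second time the fingertips also rested on its foot (about 6 N). The first of these grips had already lifted the hex, so I set it back in its well. How hard the linkage pressed on the head is not measured, so I cannot confirm those two grips stayed under the 40 N limit.

**What I changed:** I gripped the hex, ball and disc by their heads instead of their necks, and the cone on its upper neck. The readings for ball, disc and cone were 2–3 mm below their true sizes, which I put down to soft pads. All four were lifted and set down upright.

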